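# Demould the cast bookend and stand it in the tray

### The job

Lift the L-shaped concrete bookend out of its open plywood mould, then stand it upright on its foot inside the clear acrylic tray and let go of it. The finger wells in the mould only let you hold it by its foot, so lay it on its side outside the mould, let go, and take it again another way to stand it up. Do not drop it, and leave the remote, the coaster and the mug where they are.

Things in the scene. Friction and masses are not known exactly. Their poses are not given: they have to be found in the camera images.
- bookend: Loose light-grey L-shaped concrete bookend, about 0.36 kg, 40 mm wide. Origin: centre of the foot's underside (the face it stands on), mid-width. x: along the foot, heel to toe; y: from the underside up the upright; z: across the width. Foot x -45..45, y 0..22 mm; upright x -45..-23, y 22..120 mm; both z -20..20. Starts lying in the mould, z up, flush with its top. Standing means y up.
- bookend_upright (a point): Point in the middle of the upright (bookend frame x -34, y 62, z 0 mm), where it is 22 mm thick along x: a good place to hold it for standing it up, with the gripper leaning about 45 degrees towards the tip. The centre of mass lies at about x -18, y 42 mm. Axes as the bookend.
- mould: Plywood mould fixed to the shelf, 124 (x) x 180 (y) mm, 46 mm high, floor 6 mm thick; origin at the centre of its underside, z up, axes parallel to the bookend lying in it (bookend origin at x 0, y -45, z 26 mm). The open L-shaped cavity is 40 mm deep with 2 mm play all round.
- mould_grip (a point): Middle of the foot while it lies in the mould (mould frame x 0, y -34, z 26 mm; fixed to the mould). Finger wells 42 mm wide (x), 30 mm long (y), 40 mm deep lie on both sides of the foot here, at mould y -77..-47 and -21..9 mm: a gripper pointing straight down takes the 22 mm thick foot, closing along y, and lifts straight up.
- tray: Clear acrylic tray fixed to the shelf, 200 (x) x 150 (y) mm outside, rim 18 mm high, walls 5 mm thick; origin at the centre of its underside, z up.
- tray_in (a point): Centre of the tray's inner floor, where the bookend is to stand (its inside measures 190 x 140 mm); axes as the tray.
- remote: Beige air-conditioner remote lying on the shelf, 155 x 45 x 18 mm, bystander; origin at the centre of its underside, long axis y.
- coaster: Round stone coaster, 100 mm across, 9 mm thick, bystander; origin at the centre of its underside.
- mug: White mug, 80 mm across, 90 mm high, bystander; origin at the centre of its underside.
Mind the look-alikes: they are no part of the job. What is shaped like the bookend but green is not meant. Of the things that look like the tray, take the one that is farthest from the robot's base at the start.

How it is judged (in metres and radians):
On the way, in this order (a step that is already met when the one before it is completed fails the run):
1. the bookend has been lifted clear of the mould (z of bookend in the frame of mould above 0.075 m), for 0.2 s.
2. the bookend has been laid on its side outside the mould and let go of (height (world z) of bookend below 0.031 m and horizontal distance between bookend and mould_grip above 0.06 m and contact force between the fingers and bookend below 0.05 N and angle between bookend's own y axis and vertical between 1.4 and 1.74 rad), for 0.2 s.
At the end, for the whole second after the job is handed in: The bookend stands on its foot on the tray's inner floor: underside within 4 mm of the floor's height, its origin within 85 mm (tray x) and 60 mm (tray y) of the floor's centre, upright within 4 degrees, at rest (under 20 mm/s) and released (x of bookend in the frame of tray_in between -0.085 and 0.085 m and y of bookend in the frame of tray_in between -0.06 and 0.06 m and z of bookend in the frame of tray_in between -0.004 and 0.004 m and angle between bookend's own y axis and vertical below 0.07 rad and linear speed of bookend below 0.02 m/s and contact force between the fingers and bookend below 0.05 N); the robot touches nothing.
It fails at once if the bookend is dropped (falling faster than 0.5 m/s, let go from more than about 12 mm) (linear speed of bookend above 0.5 m/s and contact force between the fingers and bookend below 0.05 N).
It fails at once if the remote is moved more than 20 mm (distance of remote from where it was at the start of the episode above 0.02 m).
It fails at once if the coaster is moved more than 20 mm (distance of coaster from where it was at the start of the episode above 0.02 m).
It fails at once if the mug is moved more than 20 mm (distance of mug from where it was at the start of the episode above 0.02 m).
It also fails if it takes over 61 s, if anything falls off the work surface, if the arm or the gripper's body presses on something with over 40 N, if the wrist force passes 120 N, or if a joint passes its speed limit or range.

### The arm

A 6-joint arm with a two-finger parallel gripper is mounted at the origin on the work surface. World frame = base frame: x ahead of the robot, y to its left, z up, the work surface at z = 0. Lengths are in mm, angles in degrees, forces in N, time in s.
With the tool pointing down it reaches from about 300 to 850 mm from the base axis. Payload 4.2 kg.
Tool frame: the origin (TCP) lies midway between the tips of the shut fingers; the grasp point (between the pads) lies 19 mm behind it; z points along the fingers, x is the direction in which the jaws open and shut, and the axes are right-handed (so a half turn about z gives the same grasp; the last joint's range is limited). The gripper opens to 91 mm and grips with 3 to 60 N. Pads are 32 mm wide; open, the fingers measure 118 mm over their backs; the gripper's body (76 mm by 178 mm) begins 60 mm behind the grasp point.
Start: joints at [-69.672, 18.312, 89.639, -0, 72.044, -1.146], TCP at [210.505, -535.102, 186.376] pointing down, gripper open.
Joint ranges: [-177.97, 177.97], [-48.28, 115.42], [12.27, 149.76], [-77.06, 257.06], [2.81, 150.46], [-146.56, 146.56]. Speed limits (degrees/s): [147.25, 147.25, 180, 180, 180, 180].

### API

Orientations are given as [roll, pitch, yaw] about the fixed x, y, z axes, in that order (R = Rz(yaw) Ry(pitch) Rx(roll)).
In Python, from workcell import env gives the robot as it stands. The module is installed in compiled form; this text tells all that it offers.
- The arm moves only by the tool drive_tool, never from a script. Its argument "series" is a list of rows, each a list of 3 entries, a list of its own where there are three numbers: the closure, from 0 (fully open) to 1 (shut), then the shift along the tool's x, y, z in mm, then the turn, a rotation vector about the tool's x, y, z in rad. In form: [[gripper, [dx, dy, dz], [rx, ry, rz]], ...]. A call has exactly 5 rows; each row is the pose to reach, as a shift and turn from the pose commanded when the call began, along the tool's axes at that moment; what a row does not reach only later rows make up. A row lasts 1/10 s, in which the tool goes at most 50 mm and 8.59 degrees, less where a joint would pass 70% of its speed; a pose out of reach is approached as far as the arm can. A call with a gripper value outside its range is refused whole. The fingers move at their own pace and stop on an object; "squeeze" is the grip in N (left out, the last holds). Time passes only in rows, so rows that repeat a pose let the fingers close, or fill a call up. It gives the time, the measured TCP pose, the force and the opening at its end, in the units of the state.
- env.state(): the state, without advancing time (a new reading comes with each control period).
- env.grab_frame(name): name is "scene" or "top" or "wrist"; returns a dict with "image" (480x640x3 uint8, red, green, blue), "K" (3x3 intrinsics, pixels), "origin" and "orientation" of the camera in the world. Camera axes: x right, y down, z forward; pixel columns grow to the right and rows downward; lengths in mm; the calibration is good to about 2 mm. A picture is of the moment at which its call begins. There is no depth.
- env.job_done(): hands the job in, once; it reports no verdict.
The state is a dict: "time_s": time; "qpos": joint angles; "qvel": joint speeds; "effort": joint torques, N m; "ee_pos": TCP position; "ee_rot": TCP orientation; "force": force on the tool from outside, world axes, zero at the start; "torque": the same for the moment, N m; "gripper_width": finger opening in mm.
Only numpy, scipy, OpenCV 4.12 (cv2) and the standard library are available. Lean on these libraries where they do the work, as an engineer would, in place of code of your own. Each camera call takes 0.05 s, during which the arm holds its last target.

## Working session

There is one attempt and no reset: what is moved stays moved. The work goes in short steps, Python scripts to look and compute and a tool call to move; the robot and the scene stay as the last step left them, time stands still between calls to the robot, and variables do not carry over. Pictures are saved under pics/ and viewed, and the job is handed in when it is done.

Besides the shell and the picture viewer there is one more tool, called after "Request:" in YAML: its name, and indented under it one key for each argument. drive_tool: Moves the arm, as the interface text tells. Its arguments: {"type":"object","properties":{"series":{"type":"array","items":{"type":"array"}},"squeeze":{"type":"number"}},"required":["series"]}

```bash
mkdir -p pics
python3 - <<'E'
from workcell import env
import cv2,pickle
d={}
for n in ["scene","top","wrist"]:
    f=env.grab_frame(n); d[n]=f
    cv2.imwrite(f"pics/{n}0.png",f["image"][:,:,::-1])
    print(n,f["K"],f["origin"],f["orientation"])
pickle.dump(d,open("f0.pkl","wb"))
print(env.state())
E
```

```text
scene [[477.38330232   0.         323.77054986]
 [  0.         477.38330232 242.21064354]
 [  0.           0.           1.        ]] [1232.71868131 -741.48725245 1125.0110764 ] [-136.81854766   -0.89436677   44.21961298]
top [[456.18589323   0.         329.595162  ]
 [  0.         456.18589323 239.5186195 ]
 [  0.           0.           1.        ]] [ 380.41395184    6.65435879 1481.44649455] [-173.96975705    0.67120799  -91.06532598]
wrist [[351.73361824   0.         325.85937571]
 [  0.         351.73361824 231.91481154]
 [  0.           0.           1.        ]] [ 274.87475789 -508.73643291  383.70818367] [ 1.65851201e+02  1.03485328e-01 -6.85474054e+01]
{'time_s': 0.15, 'qpos': array([-6.96713483e+01,  1.83425665e+01,  8.96894216e+01,  7.97434113e-04,
        7.20429763e+01, -1.14611337e+00]), 'qvel': array([-0.05082214, -0.07150655, -0.27383465,  0.0596012 , -0.03996535,
       -0.14647206]), 'effort': array([ 2.05579136e-04, -4.12773550e+01, -2.32155418e+01,  7.28598959e-02,
        4.34106484e-02, -1.05017191e-04]), 'ee_pos': array([ 210.36551165, -534.70261191,  185.7263472 ]), 'ee_rot': array([-1.79997742e+02,  7.49343268e-02, -6.85254798e+01]), 'force': array([ 0.36042754, -0.2814899 , -0.50693605]), 'torque': array([ 0.01048825, -0.04170059,  0.04577663]), 'gripper_width': 91.30636093653014}
```

View pics/scene0.png

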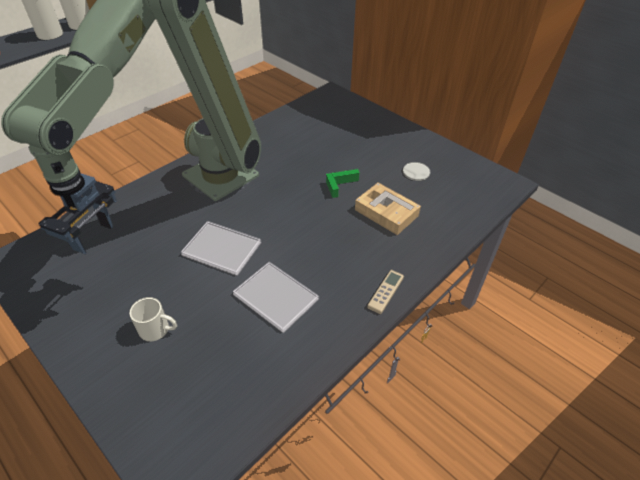

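View pics/top0.png

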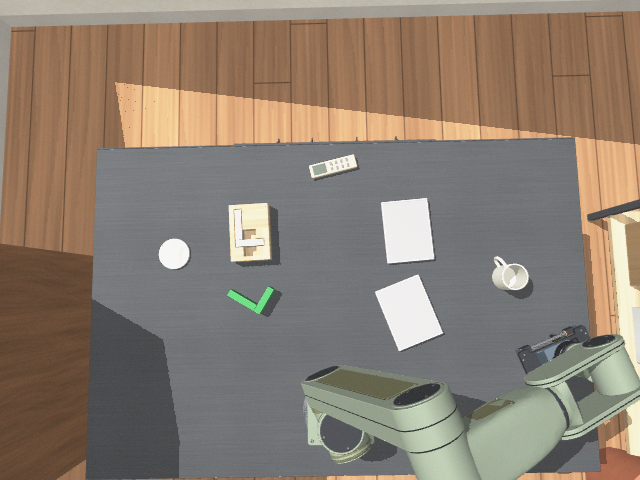

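View pics/wrist0.png

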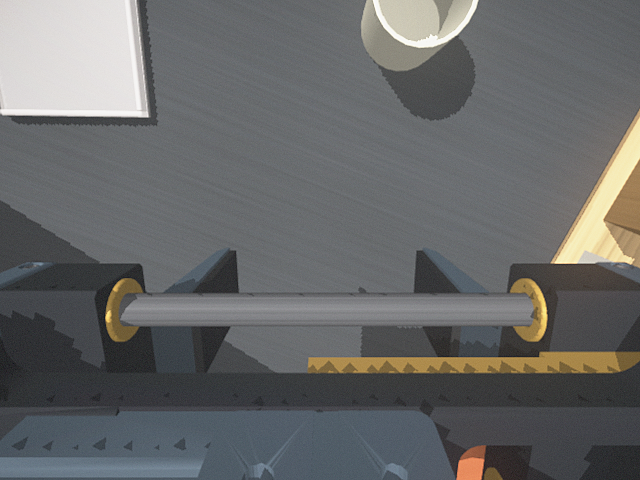

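Bookend candidates: the grey L in the mould at top (248,232) and the green L at (252,300). I take the grey one. Tray candidates: top (407,230) and (408,312). I take (407,230), which is farther from the base at about (325,430). Next, close crops to check both.

Run:
```python
import pickle,cv2,numpy as np
d=pickle.load(open("f0.pkl","rb"))
t=d["top"]["image"][:,:,::-1]
a=cv2.resize(t[190:280,215:290],None,fx=6,fy=6,interpolation=cv2.INTER_CUBIC)
cv2.imwrite("pics/c_mould.png",a)
a=cv2.resize(t[185:275,370:445],None,fx=6,fy=6,interpolation=cv2.INTER_CUBIC)
cv2.imwrite("pics/c_tray.png",a)
s=d["scene"]["image"][:,:,::-1]
a=cv2.resize(s[170:245,340:430],None,fx=7,fy=7,interpolation=cv2.INTER_CUBIC)
cv2.imwrite("pics/c_mould_s.png",a)
```

```text
(no output)
```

View pics/c_mould.png

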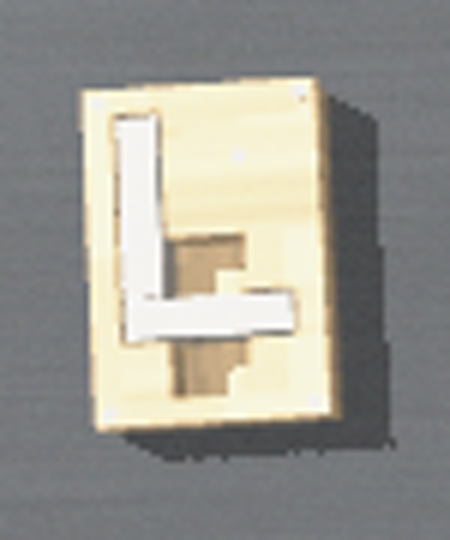

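View pics/c_tray.png

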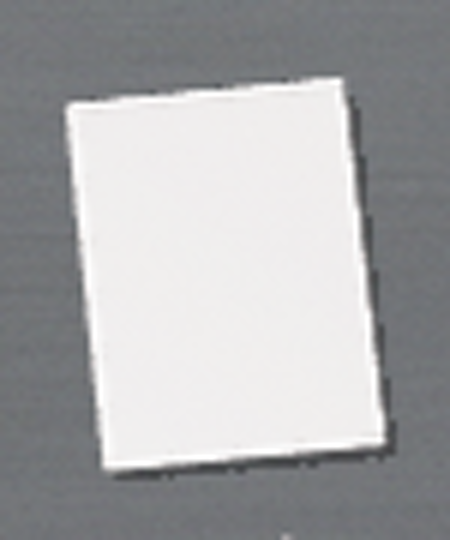

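View pics/c_mould_s.png

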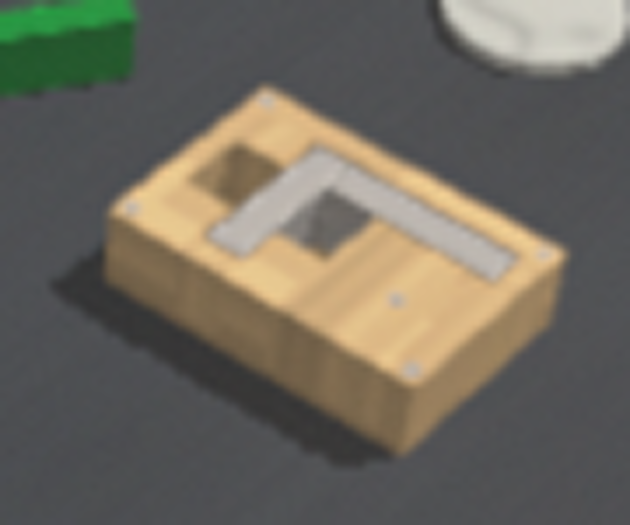

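```bash
cat > h.py <<'E'
import numpy as np,pickle,cv2
from scipy.spatial.transform import Rotation as R
from scipy.optimize import least_squares
def uc(p,off,s): return [(np.array(p)+.5)/s-.5+np.array(off)][0]
def proj(f,P):
    C=R.from_euler('xyz',f["orientation"],degrees=True).as_matrix()
    q=(np.atleast_2d(P)-f["origin"])@C
    q=q@np.array(f["K"]).T
    return q[:,:2]/q[:,2:]
def ray(f,px,z):
    C=R.from_euler('xyz',f["orientation"],degrees=True).as_matrix()
    v=C@np.linalg.solve(f["K"],[px[0],px[1],1]); o=np.array(f["origin"])
    return o+v*(z-o[2])/v[2]
def fit(obs,init):  # obs: list of (frame, local pts Nx3, px Nx2) -> x,y,yawdeg
    def r(p):
        M=R.from_euler('z',p[2],degrees=True).as_matrix(); t=np.array([p[0],p[1],0])
        return np.concatenate([(proj(f,L@M.T+t)-px).ravel() for f,L,px in obs])
    s=least_squares(r,init); return s.x,r(s.x)
E
python3 - <<'E'
from h import *
d=pickle.load(open("f0.pkl","rb")); T=d["top"];S=d["scene"]
L=np.array([[-62,90,46],[62,90,46],[62,-90,46],[-62,-90,46.]])
mt=np.array([uc(p,(215,190),6) for p in [(82,92),(318,78),(338,415),(98,430)]])
ms=np.array([uc(p,(340,170),7) for p in [(563,257),(408,382),(112,212),(267,90)]])
for o in ([(T,L,mt)],[(S,L,ms)],[(T,L,mt),(S,L,ms)]):
    x,r=fit(o,[550,180,-90]); print("mould",x.round(2),r.round(1))
    M=R.from_euler('z',x[2],degrees=True).as_matrix(); print("grip",M@[0,-34,26]+[x[0],x[1],0])
tt=np.array([uc(p,(370,185),6) for p in [(67,103),(343,78),(386,443),(104,470)]])
# long axis along image vertical; try
for p in tt: print(ray(T,p,18).round(1))
L=np.array([[100,75,18],[100,-75,18],[-100,-75,18],[-100,75,18.]])
x,r=fit([(T,L,tt)],[550,-150,0]); print("tray",x.round(2),r.round(1))
for n,p,z in [("remote",(333,167),18),("coaster",(174,254),9),("mug",(514,277),90),("green",(262,308),20),("tray2",(408,313),18)]: print(n,ray(T,p,z).round(0))
# bookend top-face corners z=46
for p in [(114,120),(158,118),(162,297),(293,290),(293,330),(128,340)]: print(ray(T,uc(p,(215,190),6),46).round(1))
E
```

```text
mould [562.39 274.89 -87.18] [ 0.4  0.2 -0.2 -0.1 -0.5 -0.2  0.3  0. ]
grip [528.43207655 273.21962209  26.        ]
mould [562.67 279.2  -88.17] [ 0.1 -0.3  0.3  0.8 -0.4 -0.5 -0.  -0.2]
grip [528.6885588  278.10905649  26.        ]
mould [562.9  276.39 -87.53] [ 0.1 -0.  -0.5 -0.1 -1.2 -0.2 -0.3 -0.2 -0.3 -0.1  0.1  1.2 -0.9  0.1
 -0.8  0.3]
grip [528.93382458 274.9291325   26.        ]
[ 655.4 -147.6   18. ]
[ 666.1 -297.3   18. ]
[ 467.8 -312.1   18. ]
[ 456.3 -161.3   18. ]
tray [ 561.41 -229.57    4.14] [-0.  -0.1 -0.  -0.2 -0.1  0.2  0.2  0. ]
remote [774.   5.  18.]
coaster [499. 527.   9.]
mug [ 403. -536.   90.]
green [321. 240.  20.]
tray2 [ 297. -223.   18.]
[634.6 325.5  46. ]
[635.2 302.   46. ]
[539.3 299.8  46. ]
[541.6 230.4  46. ]
[520.4 230.4  46. ]
[516.8 317.7  46. ]
```

```bash
cat > go.py <<'E'
# usage: go.py x y z roll pitch yaw : shift & turn in tool axes from measured pose
import sys,numpy as np
from scipy.spatial.transform import Rotation as R
from workcell import env
s=env.state(); a=[float(v) for v in sys.argv[1:7]]
R0=R.from_euler('xyz',s["ee_rot"],degrees=True); R1=R.from_euler('xyz',a[3:],degrees=True)
print("t",round(s["time_s"],2),"pos",s["ee_pos"].round(1),"rot",s["ee_rot"].round(1),"q",s["qpos"].round(1),"w",round(s["gripper_width"],1),"F",s["force"].round(1))
print("shift",R0.inv().apply(np.array(a[:3])-s["ee_pos"]).round(1),"turn",(R0.inv()*R1).as_rotvec().round(4))
E
python3 go.py 529 170 270 180 0 2.5
```

```text
t 0.15 pos [ 210.4 -534.7  185.7] rot [-1.80e+02  1.00e-01 -6.85e+01] q [-69.7  18.3  89.7   0.   72.   -1.1] w 91.3 F [ 0.4 -0.3 -0.5]
shift [-539.2 -554.5  -83.5] turn [-8.0000e-04  1.1000e-03 -1.2396e+00]
```

Request:
drive_tool:
  series:
    - [0,[-25,-26,-25],[0,0,-0.14]]
    - [0,[-60,-62,-50],[0,0,-0.28]]
    - [0,[-95,-98,-84],[0,0,-0.42]]
    - [0,[-130,-134,-84],[0,0,-0.56]]
    - [0,[-165,-170,-84],[0,0,-0.7]]

```text
time_s: 0.65
ee_pos: [303.0, -331.7, 271.2]
ee_rot: [180.0, -0.2, -28.2]
force: [1.2, 0.2, -0.5]
gripper_width: 91.0
```

```bash
python3 go.py 529 170 270 180 0 2.5
```

```text
t 0.65 pos [ 303.  -331.7  271.2] rot [180.   -0.2 -28.2] q [-49.1   4.   95.8   0.   80.  -20.9] w 91.0 F [ 1.2  0.2 -0.5]
shift [ -37.4 -549.     0.6] turn [ 0.0015 -0.0026 -0.535 ]
```

Request:
drive_tool:
  series:
    - [0,[-3,-47,0],[0,0,-0.12]]
    - [0,[-6,-94,0],[0,0,-0.24]]
    - [0,[-9,-141,0],[0,0,-0.36]]
    - [0,[-12,-188,0],[0,0,-0.45]]
    - [0.54,[-15,-235,0],[0,0,-0.52]]

```text
time_s: 1.15
ee_pos: [401.0, -117.2, 269.9]
ee_rot: [180.0, -0.0, 1.5]
force: [0.6, -1.5, -0.0]
gripper_width: 86.1
```

```bash
python3 go.py 529 170 270 180 0 2.5
```

```text
t 1.15 pos [ 401.  -117.2  269.9] rot [180.   -0.    1.5] q [-17.9   1.1  99.1  -0.   79.7 -19.4] w 86.1 F [ 0.6 -1.5 -0. ]
shift [ 1.357e+02 -2.836e+02 -2.000e-01] turn [ 0.0003 -0.0003 -0.0166]
```

Request:
drive_tool:
  series:
    - [0.54,[20,-42,0],[0,0,-0.01]]
    - [0.54,[40,-84,0],[0,0,-0.01]]
    - [0.54,[60,-126,0],[0,0,-0.01]]
    - [0.54,[80,-168,0],[0,0,-0.01]]
    - [0.54,[100,-210,0],[0,0,-0.01]]

```text
time_s: 1.65
ee_pos: [496.0, 95.2, 269.7]
ee_rot: [180.0, 0.0, 2.0]
force: [0.9, -0.0, -0.3]
gripper_width: 46.2
```

Request:
drive_tool:
  series:
    - [0.54,[15,-30,0],[0,0,0]]
    - [0.54,[30,-60,0],[0,0,0]]
    - [0.54,[30,-60,0],[0,0,0]]
    - [0.54,[30,-60,0],[0,0,0]]
    - [0.54,[30,-60,0],[0,0,0]]

```text
time_s: 2.15
ee_pos: [523.2, 153.4, 269.8]
ee_rot: [180.0, 0.0, 1.9]
force: [0.3, -0.2, -0.1]
gripper_width: 41.8
```

```bash
cat > snap.py <<'E'
import sys,cv2,pickle
from workcell import env
for n in sys.argv[2:]:
    f=env.grab_frame(n); pickle.dump(f,open(f"{n}{sys.argv[1]}.pkl","wb"))
    cv2.imwrite(f"pics/{n}{sys.argv[1]}.png",f["image"][:,:,::-1])
E
python3 snap.py 1 wrist; python3 go.py 529 275 100 180 0 2.5
```

```text
t 2.2 pos [523.2 153.2 269.9] rot [180.    0.    1.9] q [15.1 13.3 84.8 -0.  82.  13.2] w 41.8 F [-0.5  0.1  0.1]
shift [   9.9 -121.6  169.9] turn [ 0.0005  0.0003 -0.0107]
```

View pics/wrist1.png

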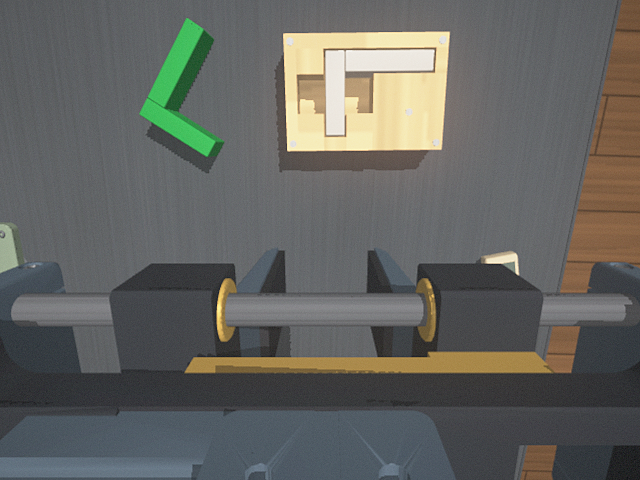

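Run:
```python
import cv2
i=cv2.imread("pics/wrist1.png")
cv2.imwrite("pics/c_w1.png",cv2.resize(i[20:170,270:460],None,fx=4,fy=4,interpolation=cv2.INTER_CUBIC))
```

```text
(no output)
```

View pics/c_w1.png

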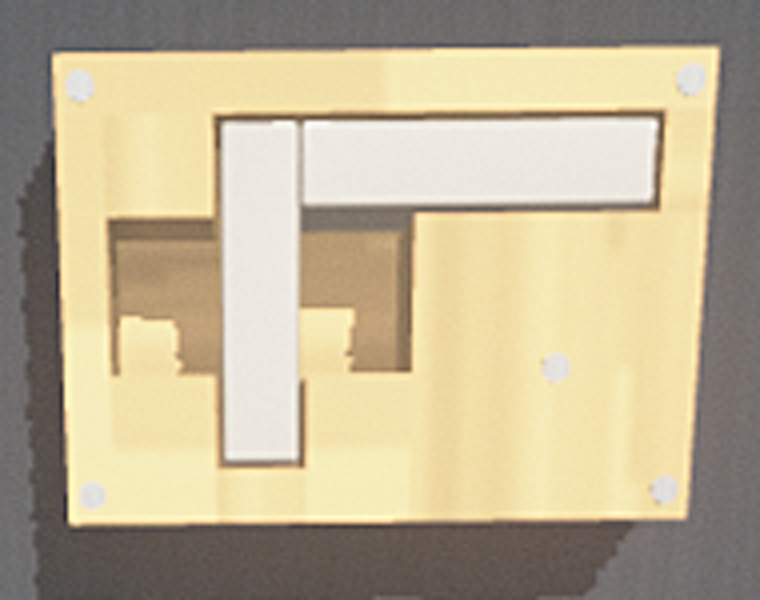

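Run:
```python
from h import *
d=pickle.load(open("f0.pkl","rb")); T=d["top"];S=d["scene"];W=pickle.load(open("wrist1.pkl","rb"))
print(W["origin"],W["orientation"])
L=np.array([[-62,90,46],[62,90,46],[62,-90,46],[-62,-90,46.]])
mt=np.array([uc(p,(215,190),6) for p in [(82,92),(318,78),(338,415),(98,430)]])
ms=np.array([uc(p,(340,170),7) for p in [(563,257),(408,382),(112,212),(267,90)]])
mw=np.array([uc(p,(270,20),4) for p in [(720,47),(687,520),(69,525),(53,54)]])
Lw=np.array([[-21,-77,46],[-21,9,46],[21,9,46],[21,-77,46.]])
ww=np.array([uc(p,(270,20),4) for p in [(108,218),(412,212),(412,370),(112,375)]])
for o in ([(W,L,mw)],[(W,Lw,ww)],[(W,L,mw),(T,L,mt),(S,L,ms)]):
    x,r=fit(o,[550,180,-90]); print("mould",x.round(2),r.round(1))
    M=R.from_euler('z',x[2],degrees=True).as_matrix(); print("grip",M@[0,-34,26]+[x[0],x[1],0])
# bookend foot centre from picture: foot x edges 221..300, y 121..463
for p in [(221,121),(300,121),(300,463),(223,462),(660,118),(655,208)]: print(ray(W,uc(p,(270,20),4),46).round(1))
```

```text
[521.50591356 223.20909074 467.78107766] [1.65802351e+02 1.64764129e-02 1.88879328e+00]
mould [563.73 278.54 -87.62] [-0.2  0.2 -0.2 -0.2  0.2 -0.1  0.1  0.1]
grip [529.76027258 277.13074182  26.        ]
mould [563.68 279.3  -87.11] [-0.7 -0.2  0.8 -0.2  0.2  0.2 -0.3  0.3]
grip [529.71860678 277.58264376  26.        ]
mould [563.55 278.22 -87.61] [-0.4  0.5 -0.3  0.   0.1  0.2 -0.1  0.4 -0.4 -0.3 -1.1 -0.3 -1.8 -0.3
 -1.  -0.4  0.1 -0.2  0.6  1.1 -0.4 -0.1 -0.3  0.1]
grip [529.5786892  276.80372457  26.        ]
[517.1 321.8  46. ]
[538.6 322.5  46. ]
[542.8 232.4  46. ]
[520.5 231.9  46. ]
[636.9 326.5  46. ]
[638.  303.8  46. ]
```

```bash
python3 go.py 529.6 277 100 180 0 2.3
```

```text
t 2.2 pos [523.2 153.2 269.9] rot [180.    0.    1.9] q [15.1 13.3 84.8 -0.  82.  13.2] w 41.8 F [-0.5  0.1  0.1]
shift [  10.5 -123.6  169.9] turn [ 0.0005  0.0003 -0.0073]
```

Request:
drive_tool:
  series:
    - [0.54,[3,-40,20],[0,0,-0.007]]
    - [0.54,[6,-80,50],[0,0,-0.007]]
    - [0.54,[10.5,-123.5,70],[0,0,-0.007]]
    - [0.54,[10.5,-123.5,110],[0,0,-0.007]]
    - [0.54,[10.5,-123.5,140],[0,0,-0.007]]

```text
time_s: 2.7
ee_pos: [529.2, 277.8, 128.1]
ee_rot: [180.0, 0.1, 2.4]
force: [0.0, -0.4, -0.2]
gripper_width: 41.9
```

Request:
drive_tool:
  series:
    - [0.54,[0,0,30],[0,0,0]]
    - [0.54,[0,0,50],[0,0,0]]
    - [0.54,[0,0,58],[0,0,0]]
    - [0.54,[0,0,58],[0,0,0]]
    - [0.54,[0,0,58],[0,0,0]]

```text
time_s: 3.2
ee_pos: [530.9, 277.9, 73.2]
ee_rot: [-180.0, -0.1, 2.3]
force: [0.6, -0.0, 1.0]
gripper_width: 41.8
```

```bash
python3 snap.py 2 wrist; python3 go.py 529.6 277 11 180 0 2.3
```

```text
t 3.25 pos [531.1 278.1  73.4] rot [-179.9   -0.2    2.3] q [26.5 25.5 95.7 -0.  58.6 24.2] w 42.0 F [ 0.3 -0.  -0.3]
shift [-1.7  1.1 62.4] turn [-0.0011 -0.0027  0.0002]
```

View pics/wrist2.png

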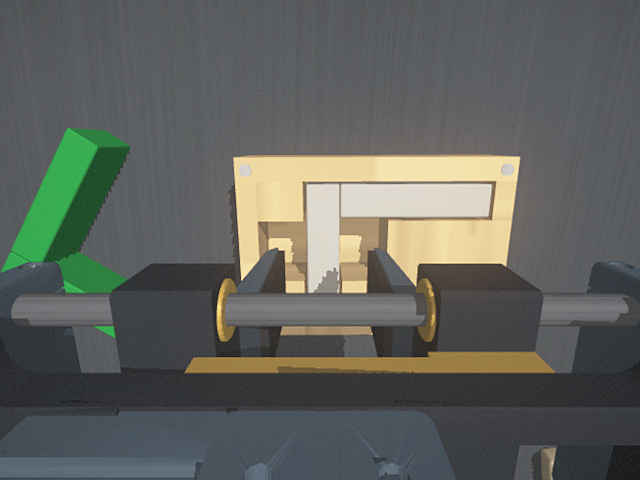

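The foot (columns 307–340) sits between the fingertips (285 and 367), and the wells are below them. Descending.

Request:
drive_tool:
  series:
    - [0.54,[-1,1,20],[0,0,0]]
    - [0.54,[-1,1,35],[0,0,0]]
    - [0.54,[-1,1,48],[0,0,0]]
    - [0.54,[-1,1,56],[0,0,0]]
    - [0.54,[-1,1,60],[0,0,0]]

```text
time_s: 3.75
ee_pos: [529.1, 277.0, 11.6]
ee_rot: [180.0, -0.0, 2.4]
force: [-0.1, 0.2, -0.8]
gripper_width: 41.9
```

```bash
python3 go.py 529.6 277 12 180 0 2.3
```

```text
t 3.75 pos [529.1 277.   11.6] rot [180.   -0.    2.4] q [26.5 29.2 99.8 -0.  51.  24.2] w 41.9 F [-0.1  0.2 -0.8]
shift [ 0.5  0.1 -0.4] turn [ 0.0001 -0.      0.0009]
```

Request:
drive_tool:
  series:
    - [0.85,[0,0,0],[0,0,0]]
    - [0.85,[0,0,0],[0,0,0]]
    - [0.85,[0,0,0],[0,0,0]]
    - [0.85,[0,0,0],[0,0,0]]
    - [0.9,[0,0,0],[0,0,0]]
  squeeze: 45

```text
time_s: 4.25
ee_pos: [529.4, 277.2, 12.5]
ee_rot: [-180.0, -0.1, 2.4]
force: [0.2, 0.5, 3.1]
gripper_width: 21.4
```

Request:
drive_tool:
  series:
    - [0.9,[0,0,-6],[0,0,0]]
    - [0.9,[0,0,-15],[0,0,0]]
    - [0.9,[0,0,-30],[0,0,0]]
    - [0.9,[0,0,-45],[0,0,0]]
    - [0.9,[0,0,-65],[0,0,0]]

```text
time_s: 4.75
ee_pos: [528.1, 276.5, 76.9]
ee_rot: [179.9, 0.1, 2.4]
force: [0.5, 0.2, -3.3]
gripper_width: 21.7
```

Request:
drive_tool:
  series:
    - [0.9,[0,0,-10],[0,0,0]]
    - [0.9,[0,0,-20],[0,0,0]]
    - [0.9,[0,0,-30],[0,0,0]]
    - [0.9,[0,0,-35],[0,0,0]]
    - [0.9,[0,0,-35],[0,0,0]]

```text
time_s: 5.25
ee_pos: [529.4, 277.2, 112.4]
ee_rot: [-180.0, -0.1, 2.3]
force: [0.7, -0.1, -3.9]
gripper_width: 21.5
```

```bash
python3 snap.py 3 wrist scene;python3 go.py 430 30 111 180 0 2.3
```

```text
t 5.35 pos [528.7 276.8 111.4] rot [1.8e+02 1.0e-01 2.4e+00] q [26.5 23.4 93.1 -0.  63.5 24.2] w 21.6 F [ 0.1  0.2 -4.2]
shift [-108.7  242.6    0.6] turn [0.0005 0.0009 0.0009]
```

View pics/wrist3.png

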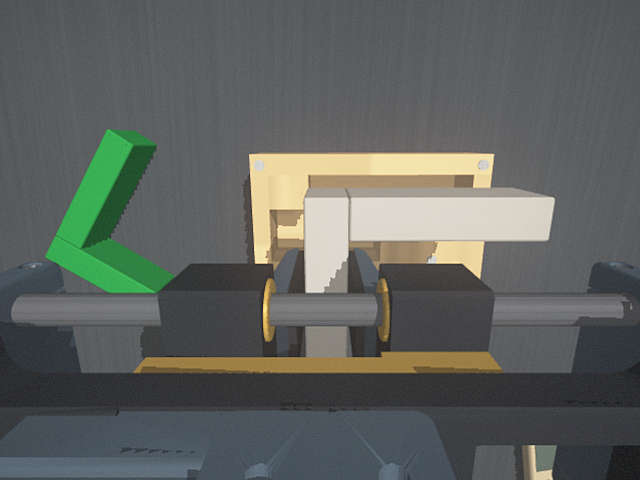

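View pics/scene3.png

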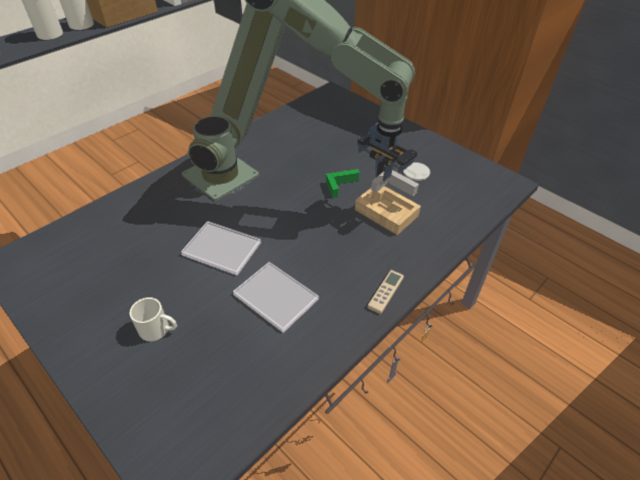

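Request:
drive_tool:
  series:
    - [0.9,[-18,40,-4],[0,0,0]]
    - [0.9,[-36,80,-10],[0,0,0]]
    - [0.9,[-54,120,-20],[0,0.1,0]]
    - [0.9,[-72,160,-20],[0,0.2,0]]
    - [0.9,[-90,200,-20],[0,0.3,0]]

```text
time_s: 5.85
ee_pos: [446.2, 72.2, 131.7]
ee_rot: [179.9, -17.4, 2.4]
force: [0.7, -1.7, -3.5]
gripper_width: 21.5
```

Request:
drive_tool:
  series:
    - [0.9,[-5,25,0],[0,0,0]]
    - [0.9,[-5,40,0],[0,0,0]]
    - [0.9,[-5,40,0],[0,0,0]]
    - [0.9,[-5,40,0],[0,0,0]]
    - [0.9,[-5,40,0],[0,0,0]]

```text
time_s: 6.35
ee_pos: [444.2, 33.9, 130.1]
ee_rot: [-180.0, -17.1, 2.4]
force: [-0.3, -0.3, -3.8]
gripper_width: 21.6
```

Run:
```python
from workcell import env
s=env.state(); print(s["time_s"],repr(s["qpos"].round(3)),s["ee_pos"].round(2),s["ee_rot"].round(2),s["gripper_width"])
```

```text
6.35 array([  3.036,   0.701, 123.425,  -0.299,  38.736,   0.851]) [444.17  33.89 130.12] [-180.    -17.14    2.39] 21.557113559913287
```

```bash
cat > kin.py <<'E'
import numpy as np
from scipy.optimize import least_squares
from scipy.spatial.transform import Rotation as R
D=[([-69.6713483,18.3425665,89.6894216,0,72.0429763,-1.146],[210.3655,-534.7026,185.7263]),
([-49.1,4.0,95.8,0,80,-20.9],[303,-331.7,271.2]),([-17.9,1.1,99.1,0,79.7,-19.4],[401,-117.2,269.9]),
([15.1,13.3,84.8,0,82,13.2],[523.2,153.2,269.9]),([26.5,25.5,95.7,0,58.6,24.2],[531.1,278.1,73.4]),
([26.5,29.2,99.8,0,51,24.2],[529.1,277,11.6]),([26.5,23.4,93.1,0,63.5,24.2],[528.7,276.8,111.4]),
([3.036,.701,123.425,-.299,38.736,.851],[444.17,33.89,130.12])]
def fk(q,p):
    a0,z0,L2,L3,e,Lw=p
    q=np.radians(q)
    r=R.from_euler
    Rf=r('ZYY',[q[0],q[1],q[2]])
    el=r('ZY',[q[0],q[1]]).apply([0,0,L2])
    P=r('Z',q[0]).apply([a0,0,z0])+el+Rf.apply([e,0,L3])
    Rt=Rf*r('ZYZ',[q[3],q[4],q[5]])
    return P+Rt.apply([0,0,Lw]),Rt
def fitk():
    f=lambda p:np.concatenate([fk(q,p)[0]-np.array(x) for q,x in D]+[0.003*(np.array(p)-[0,300,400,400,0,250])])
    s=least_squares(f,[0,300,400,400,0,250]); return s.x,f(s.x)
LO=np.array([-177.97,-48.28,12.27,-77.06,2.81,-146.56]);HI=np.array([177.97,115.42,149.76,257.06,150.46,146.56])
if __name__=="__main__":
    p,r=fitk(); print(p.round(1),r.round(1)); 
    q,x=D[-1]; Rt=fk(q,p)[1]; print(Rt.as_matrix().round(2))
    print(R.from_euler('xyz',[-180,-17.14,2.39],degrees=True).as_matrix().round(2))
E
python3 kin.py
```

```text
Traceback (most recent call last):
  File "kin.py", line 23, in <module>
    p,r=fitk(); print(p.round(1),r.round(1));
        ~~~~^^
  File "kin.py", line 20, in fitk
    s=least_squares(f,[0,300,400,400,0,250]); return s.x,f(s.x)
  File "kin.py", line 19, in <lambda>
    f=lambda p:np.concatenate([fk(q,p)[0]-np.array(x) for q,x in D]+[0.003*(np.array(p)-[0,300,400,400,0,250])])
                               ~~^^^^^
  File "kin.py", line 13, in fk
    Rf=r('ZYY',[q[0],q[1],q[2]])
  File "scipy/spatial/transform/_rotation.pyx", line 1423, in scipy.spatial.transform._rotation.Rotation.from_euler
ValueError: Expected consecutive axes to be different, got ZYY
```

```bash
sed -i "s/Rf=r('ZYY',\[q\[0\],q\[1\],q\[2\]\])/Rf=r('ZY',[q[0],q[1]+q[2]])/" kin.py; python3 kin.py
```

```text
[-3.000e-01  1.400e+02  5.918e+02  4.172e+02  2.510e+01  3.630e+02] [-10.8  -3.9  -0.   -9.   -7.8   0.4  -3.4 -11.2   0.2   2.7 -11.3  -0.6
   5.5 -10.6   0.1   5.1 -10.7  -0.1   5.5 -10.5   0.1   0.5 -11.5  -0.1
  -0.   -0.5   0.6   0.1   0.1   0.3]
[[-0.95 -0.04  0.29]
 [-0.04  1.    0.01]
 [-0.29  0.   -0.96]]
[[ 0.95  0.04  0.29]
 [ 0.04 -1.    0.01]
 [ 0.29 -0.   -0.96]]
```

```bash
python3 - <<'E'
s=open("kin.py").read()
s=s.replace("a0,z0,L2,L3,e,Lw=p","a0,z0,L2,L3,e,Lw,d=p").replace("[a0,0,z0]","[a0,d,z0]").replace("[0,300,400,400,0,250]","[0,300,400,400,0,250,0]").replace("return P+Rt.apply([0,0,Lw]),Rt","return P+Rt.apply([0,0,Lw]),Rt*r('z',np.pi)")
s=s.split('if __name__')[0]+'''
P0=fitk()[0]
def ik(pos,Rt,q0,n=1):
    best=None
    rng=np.random.default_rng(0)
    for k in range(n):
        qs=np.array(q0,float)+(rng.normal(0,30,6) if k else 0)
        def f(q):
            x,Rr=fk(q,P0); return np.concatenate([(x-pos)/10,(Rr.inv()*Rt).as_rotvec()*20])
        s=least_squares(f,np.clip(qs,LO+.1,HI-.1),bounds=(LO,HI))
        if best is None or s.cost<best[1]: best=(s.x,s.cost)
    return best
if __name__=="__main__":
    p,r=fitk(); print(p.round(1),r.round(1))
'''
open("kin.py","w").write(s)
E
python3 kin.py
cat > plan.py <<'E'
from kin import *
def toolR(h,lean): # h heading deg; lean>0: tool z tilts toward +h; tool x = perpendicular
    h=np.radians(h);H=np.array([np.cos(h),np.sin(h),0]);a=np.radians(lean)
    z=np.sin(a)*H-np.cos(a)*np.array([0,0,1]); 
    out=[]
    for s in (1,-1):
        x=s*np.array([-np.sin(h),np.cos(h),0]); y=np.cross(z,x); out.append(R.from_matrix(np.c_[x,y,z]))
    return out
if __name__=="__main__":
    for name,gp,hs,lean in [("lie",(464,64,29),range(-180,180,45),-45),("tray",(561,-230,70),range(-180,180,45),45)]:
        for h in hs:
            for i,Rt in enumerate(toolR(h,lean)):
                pos=np.array(gp)+Rt.apply([0,0,19])
                q,c=ik(pos,Rt,[np.degrees(np.arctan2(gp[1],gp[0])),10,100,0,60,0],8)
                print(name,h,i,"cost %.3f"%c,q.round(0))
E
python3 plan.py
```

```text
[-5.000e-01  1.418e+02  5.927e+02  4.174e+02  2.580e+01  3.649e+02
  1.170e+01] [ 0.2  0.1 -0.1 -0.1 -0.   0.4  0.1 -0.1  0.2 -0.2  0.  -0.6  0.3 -0.1
  0.1 -0.2 -0.2 -0.1  0.3  0.   0.  -0.   0.2  0.  -0.  -0.5  0.6  0.1
  0.1  0.3  0. ]
lie -180 0 cost 0.720 [ 14.  19. 150. 200.  31. -97.]
lie -180 1 cost 0.720 [ 14.  19. 150. 200.  31.  83.]
lie -135 0 cost 0.000 [-23.  24. 143.  98.  41. -71.]
lie -135 1 cost 0.000 [-23.  24. 143.  98.  41. 109.]
lie -90 0 cost 0.000 [-23.  32. 118.  48.  62. -58.]
lie -90 1 cost 0.000 [-23.  32. 118.  48.  62. 122.]
lie -45 0 cost 0.000 [-11.  40.  97.  24.  83. -67.]
lie -45 1 cost 0.000 [-11.  40.  97.  24.  83. 113.]
lie 0 0 cost 0.000 [  4.  44.  87.   3.  94. -87.]
lie 0 1 cost 0.000 [ 4. 44. 87.  3. 94. 93.]
lie 45 0 cost 0.000 [  19.   42.   92.  -18.   88. -108.]
lie 45 1 cost 0.000 [ 19.  42.  92. -18.  88.  72.]
lie 90 0 cost 0.000 [  32.   35.  110.  -40.   69. -122.]
lie 90 1 cost 0.000 [ 32.  35. 110. -40.  69.  58.]
lie 135 0 cost 0.007 [  37.   26.  134.  -77.   46. -119.]
lie 135 1 cost 0.007 [ 37.  26. 134. -77.  46.  61.]
tray 
[... 173 characters left out ...]
35 1 cost 0.000 [  -5.   43.   81.  -33.   88. -129.]
tray -90 0 cost 0.000 [  0.  31. 108. -57.  58.  40.]
tray -90 1 cost 0.000 [   0.   31.  108.  -57.   58. -140.]
tray -45 0 cost 3.626 [-11.  20. 123. -77.  23.  15.]
tray -45 1 cost 13.427 [-21.  17. 122. -39.  10. 147.]
tray 0 0 cost 0.000 [-38.  21. 130. 110.  27. 129.]
tray 0 1 cost 0.000 [-38.  21. 130. 110.  27. -51.]
tray 45 0 cost 0.000 [-47.  31. 108.  56.  59. 140.]
tray 45 1 cost 0.000 [-47.  31. 108.  56.  59. -40.]
tray 90 0 cost 0.000 [-41.  43.  81.  32.  89. 128.]
tray 90 1 cost 0.000 [-41.  43.  81.  32.  89. -52.]
tray 135 0 cost 0.000 [-30.  52.  62.  12. 110. 105.]
tray 135 1 cost 0.000 [-30.  52.  62.  12. 110. -75.]
```

```bash
python3 - <<'E'
from plan import *
q=[0,20,110,0,50,-90]
Rt=R.from_euler('xyz',[180,0,90],degrees=True); print("lay",ik(np.array([480,-9,6]),Rt,q,4))
q=[0,20,110,-30,60,50]
for gp,lean in [((446,42,70),-45),((446,42,29),-45),((446,42,150),-45),((446,0,200),-20),((446,-50,200),0),((480,-140,200),25),((527,-230,180),45),((527,-230,68),45)]:
    Rt=toolR(90,lean)[1]; pos=np.array(gp)+Rt.apply([0,0,19])
    q,c=ik(pos,Rt,q,3); print(lean,"%.3f"%c,q.round(0),pos.round(1),Rt.as_euler('xyz',degrees=True).round(0))
E
python3 go.py 480 -9 60 180 0 90
```

```text
lay (array([-2.47258331e+00,  2.12697997e+01,  1.15792444e+02, -8.52540444e-14,
        4.29377562e+01, -9.24725833e+01]), np.float64(2.165730556013e-27))
-45 0.000 [ 31.  29. 112. -40.  71.  56.] [446.   28.6  56.6] [135.   0.  -0.]
-45 0.000 [ 31.  33. 114. -41.  67.  60.] [446.   28.6  15.6] [135.   0.  -0.]
-45 0.000 [ 31.  23. 108. -38.  79.  49.] [446.   28.6 136.6] [135.   0.  -0.]
-20 0.000 [ 13.   9. 106. -21.  71.  21.] [446.   -6.5 182.1] [160.   0.   0.]
0 0.000 [ -8.   7. 105.  -0.  67.  -8.] [446. -50. 181.] [180.   0.   0.]
25 0.000 [-32.  18.  95.  21.  81. -38.] [ 480.  -132.   182.8] [-155.    0.   -0.]
45 0.000 [-43.  35.  80.  31.  98. -48.] [ 527.  -216.6  166.6] [-135.    0.    0.]
45 0.000 [-43.  42.  86.  31.  87. -54.] [ 527.  -216.6   54.6] [-135.    0.    0.]
t 6.35 pos [444.2  33.9 130.1] rot [-180.   -17.1    2.4] q [  3.    0.7 123.4  -0.3  38.7   0.9] w 21.6 F [-0.3 -0.3 -3.8]
shift [11.8 44.3 77. ] turn [ 0.2285 -0.2383 -1.5167]
```

Request:
drive_tool:
  series:
    - [0.9,[2,5,0],[0.02,-0.022,-0.14]]
    - [0.9,[4,10,2],[0.041,-0.043,-0.275]]
    - [0.9,[6,18,4],[0.062,-0.065,-0.413]]
    - [0.9,[8,25,6],[0.083,-0.087,-0.551]]
    - [0.9,[9,33,8],[0.104,-0.108,-0.689]]

```text
time_s: 6.85
ee_pos: [457.2, 1.2, 125.2]
ee_rot: [176.5, -9.4, 43.1]
force: [-0.1, -0.5, -3.5]
gripper_width: 21.5
```

```bash
python3 go.py 480 -9 100 180 0 90
```

```text
t 6.85 pos [457.2   1.2 125.2] rot [176.5  -9.4  43.1] q [ -5.    6.  116.6   6.2  48.6 -51.5] w 21.5 F [-0.1 -0.5 -3.5]
shift [ 5.4 21.4 27.8] turn [ 0.125  -0.1299 -0.8209]
```

Request:
drive_tool:
  series:
    - [0.9,[1,4,4],[0.021,-0.022,-0.137]]
    - [0.9,[2,8,8],[0.042,-0.043,-0.274]]
    - [0.9,[3,12,14],[0.062,-0.065,-0.41]]
    - [0.9,[4,16,20],[0.083,-0.087,-0.547]]
    - [0.9,[5,20,27],[0.104,-0.108,-0.684]]

```text
time_s: 7.35
ee_pos: [479.2, -8.2, 100.5]
ee_rot: [178.8, -1.3, 82.2]
force: [-0.1, 0.3, -3.0]
gripper_width: 21.2
```

```bash
python3 go.py 480 -9 40 180 0 90
```

```text
t 7.35 pos [479.2  -8.2 100.5] rot [178.8  -1.3  82.2] q [ -3.3  13.5 110.2   1.5  55.1 -86.3] w 21.2 F [-0.1  0.3 -3. ]
shift [-2.1 -0.3 60.5] turn [ 0.022  -0.0217 -0.1372]
```

Request:
drive_tool:
  series:
    - [0.9,[-1,0,15],[0.022,-0.0217,-0.137]]
    - [0.9,[-2,0,30],[0.022,-0.0217,-0.137]]
    - [0.9,[-2,0,45],[0.022,-0.0217,-0.137]]
    - [0.9,[-2,0,60],[0.022,-0.0217,-0.137]]
    - [0.9,[-2,0,60],[0.022,-0.0217,-0.137]]

```text
time_s: 7.85
ee_pos: [478.2, -8.6, 38.9]
ee_rot: [-179.8, -0.1, 89.7]
force: [-0.4, 1.1, -4.3]
gripper_width: 21.1
```

```bash
python3 snap.py 4 scene; python3 go.py 480 -9 7 180 0 90;python3 - <<'E'
import cv2
i=cv2.imread("pics/scene4.png")
cv2.imwrite("pics/c_s4.png",cv2.resize(i[150:330,220:460],None,fx=3,fy=3,interpolation=cv2.INTER_CUBIC))
E
```

```text
t 7.9 pos [479.   -8.8  40. ] rot [-1.799e+02 -1.000e-01  8.970e+01] q [-2.500e+00  1.850e+01  1.137e+02  1.000e-01  4.800e+01 -9.220e+01] w 21.3 F [-0.1 -0.8 -3.5]
shift [-0.3  1.1 33. ] turn [-0.0019 -0.0011 -0.0058]
```

View pics/c_s4.png

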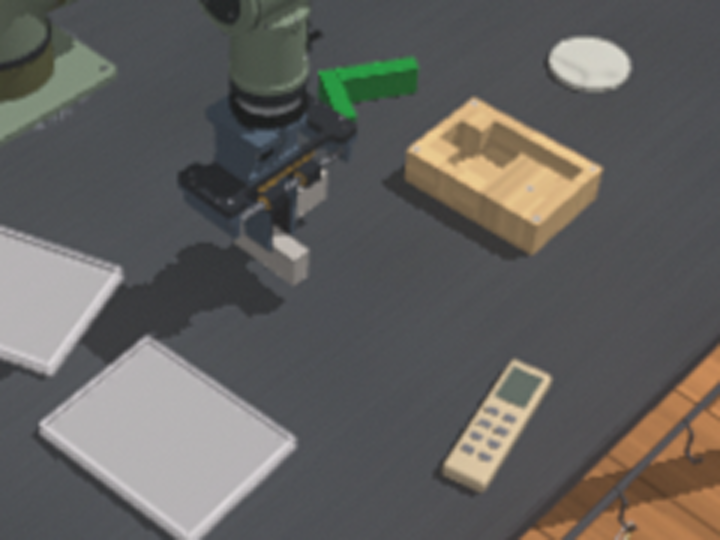

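The bookend hangs level, with its toe at crop (295,265) and its upright pointing away to the right. There is free table below it, so I'm lowering it.

Request:
drive_tool:
  series:
    - [0.9,[0,0,12],[0,0,0]]
    - [0.9,[0,0,22],[0,0,0]]
    - [0.9,[0,0,28],[0,0,0]]
    - [0.9,[0,0,31],[0,0,0]]
    - [0.9,[0,0,32],[0,0,0]]

```text
time_s: 8.4
ee_pos: [479.1, -9.5, 8.7]
ee_rot: [-180.0, -0.1, 89.6]
force: [-0.4, 1.4, -3.6]
gripper_width: 21.5
```

Request:
drive_tool:
  series:
    - [0.9,[0,0,0.5],[0,0,0]]
    - [0.9,[0,0,1],[0,0,0]]
    - [0.9,[0,0,1.5],[0,0,0]]
    - [0.9,[0,0,1.5],[0,0,0]]
    - [0.9,[0,0,1.5],[0,0,0]]

```text
time_s: 8.9
ee_pos: [479.0, -9.6, 7.4]
ee_rot: [-180.0, -0.1, 89.6]
force: [-0.3, -0.1, -3.8]
gripper_width: 21.4
```

Request:
drive_tool:
  series:
    - [0.9,[0,0,0.5],[0,0,0]]
    - [0.9,[0,0,1],[0,0,0]]
    - [0.9,[0,0,1.5],[0,0,0]]
    - [0.9,[0,0,1.5],[0,0,0]]
    - [0.9,[0,0,1.5],[0,0,0]]

```text
time_s: 9.4
ee_pos: [479.2, -9.6, 6.4]
ee_rot: [180.0, -0.1, 89.6]
force: [-1.7, -1.1, 5.6]
gripper_width: 21.4
```

Request:
drive_tool:
  series:
    - [0.7,[0,0,0],[0,0,0]]
    - [0.5,[0,0,0],[0,0,0]]
    - [0.3,[0,0,0],[0,0,0]]
    - [0.3,[0,0,0],[0,0,0]]
    - [0.3,[0,0,0],[0,0,0]]

```text
time_s: 9.9
ee_pos: [479.0, -9.5, 5.7]
ee_rot: [-180.0, -0.1, 89.6]
force: [0.9, 0.3, -0.3]
gripper_width: 56.2
```

Request:
drive_tool:
  series:
    - [0.3,[0,0,-15],[0,0,0]]
    - [0.3,[0,0,-45],[0,0,0]]
    - [0.3,[0,0,-90],[0,0,0]]
    - [0.3,[0,0,-135],[0,0,0]]
    - [0.3,[0,0,-175],[0,0,0]]

```text
time_s: 10.4
ee_pos: [479.1, -9.7, 183.0]
ee_rot: [179.9, -0.1, 89.6]
force: [0.7, -0.3, 0.4]
gripper_width: 63.9
```

```bash
python3 go.py 446 29 150 135 0 0
```

```text
t 10.4 pos [479.1  -9.7 183. ] rot [ 1.799e+02 -1.000e-01  8.960e+01] q [-2.600e+00  9.800e+00  1.019e+02  1.000e-01  6.830e+01 -9.220e+01] w 63.9 F [ 0.7 -0.3  0.4]
shift [ 38.4 -33.4  33. ] turn [-0.6157 -0.6126  1.4748]
```

Request:
drive_tool:
  series:
    - [0.2,[0,0,-10],[0,0,0.14]]
    - [0.2,[0,0,-20],[0,0,0.28]]
    - [0.2,[0,0,-30],[0,0,0.42]]
    - [0.2,[0,0,-30],[0,0,0.56]]
    - [0.2,[0,0,-30],[0,0,0.7]]

```text
time_s: 10.9
ee_pos: [479.1, -9.7, 211.1]
ee_rot: [-180.0, -0.1, 49.1]
force: [-1.1, -0.3, 0.6]
gripper_width: 73.0
```

Request:
drive_tool:
  series:
    - [0.2,[0,0,0],[0,0,0.14]]
    - [0.2,[0,0,0],[0,0,0.28]]
    - [0.2,[0,0,0],[0,0,0.42]]
    - [0.2,[0,0,0],[0,0,0.56]]
    - [0.2,[0,0,0],[0,0,0.7]]

```text
time_s: 11.4
ee_pos: [478.9, -9.8, 210.7]
ee_rot: [-179.9, 0.0, 9.0]
force: [-0.3, -1.2, -0.6]
gripper_width: 72.7
```

```bash
python3 snap.py 5 wrist top;python3 go.py 446 29 150 135 0 0
```

```text
t 11.5 pos [478.9  -9.7 210.7] rot [-179.9    0.     9.4] q [ -2.6   8.7  99.1   0.1  72.3 -12. ] w 73.1 F [0.  0.2 1. ]
shift [-26.1 -43.5  60.8] turn [-0.7848 -0.0639  0.1555]
```

View pics/wrist5.png

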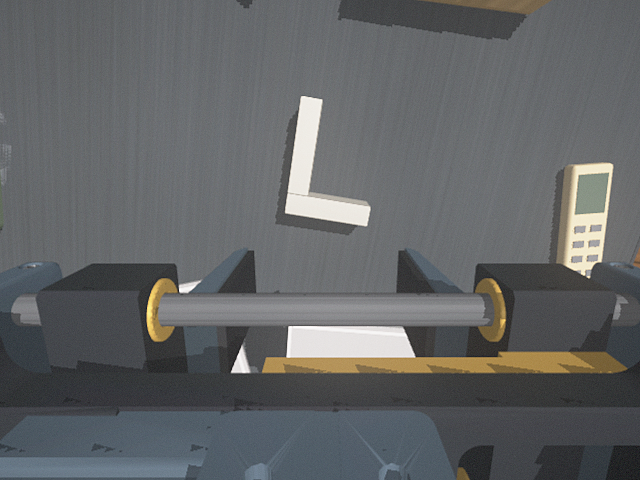

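View pics/top5.png

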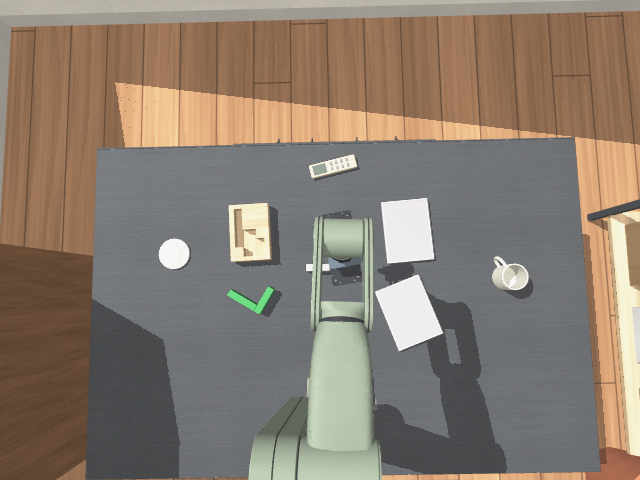

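Run:
```python
import cv2
i=cv2.imread("pics/wrist5.png")
cv2.imwrite("pics/c_w5.png",cv2.resize(i[85:235,275:385],None,fx=4,fy=4,interpolation=cv2.INTER_CUBIC))
```

```text
(no output)
```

View pics/c_w5.png

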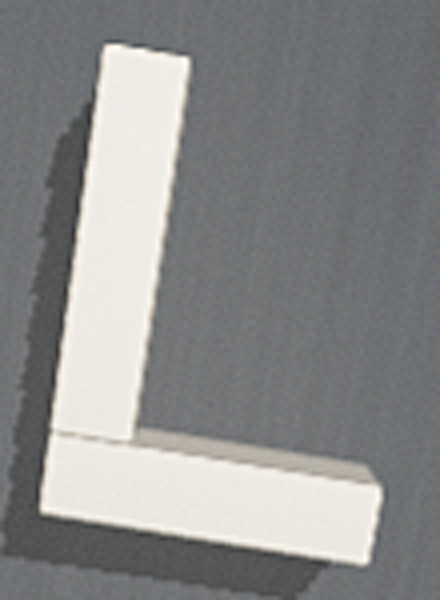

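```bash
python3 - <<'E'
from h import *
W=pickle.load(open("wrist5.pkl","rb"))
px=np.array([uc(p,(275,85),4) for p in [(105,43),(190,58),(133,442),(381,487),(368,565),(40,513)]])
L=np.array([[-45,120,40],[-23,120,40],[-23,22,40],[45,22,40],[45,0,40],[-45,0,40.]])
x,r=fit([(W,L,px)],[480,-20,0]); print(x.round(2),r.round(1))
M=R.from_euler('z',x[2],degrees=True).as_matrix(); t=np.array([x[0],x[1],0])
print("upright",M@[-34,62,0]+t)
E
python3 go.py 446 60 120 135 0 0
```

```text
[ 4.8082e+02 -1.9160e+01 -3.8000e-01] [-0.5 -0.7  0.3 -0.5 -0.4  0.9  0.9  0.   0.2  0.5 -0.6  0. ]
upright [447.2325414   43.06003492   0.        ]
t 11.5 pos [478.9  -9.7 210.7] rot [-179.9    0.     9.4] q [ -2.6   8.7  99.1   0.1  72.3 -12. ] w 73.1 F [0.  0.2 1. ]
shift [-21.1 -74.1  90.8] turn [-0.7848 -0.0639  0.1555]
```

```bash
python3 go.py 446.5 110 140 135 0 -0.4
```

```text
t 11.5 pos [478.9  -9.7 210.7] rot [-179.9    0.     9.4] q [ -2.6   8.7  99.1   0.1  72.3 -12. ] w 73.1 F [0.  0.2 1. ]
shift [ -12.4 -123.3   70.8] turn [-0.7846 -0.0666  0.1622]
```

Request:
drive_tool:
  series:
    - [0.2,[-2,-22,6],[-0.135,-0.0115,0.028]]
    - [0.2,[-4,-44,15],[-0.27,-0.023,0.056]]
    - [0.2,[-6,-66,27],[-0.405,-0.0345,0.084]]
    - [0.2,[-8,-88,42],[-0.54,-0.046,0.112]]
    - [0.2,[-10,-110,57],[-0.675,-0.0575,0.14]]

```text
time_s: 12.0
ee_pos: [451.5, 98.8, 154.5]
ee_rot: [141.1, 0.3, 1.1]
force: [1.2, -0.1, -0.4]
gripper_width: 73.0
```

```bash
python3 go.py 446.5 99.5 86 135 0 -0.4
```

```text
t 12.0 pos [451.5  98.8 154.5] rot [141.1   0.3   1.1] q [ 34.9  22.  101.6 -31.6  82.2  45.5] w 73.0 F [ 1.2 -0.1 -0.4]
shift [ -4.6 -43.7  52.8] turn [-0.1059 -0.0129  0.0225]
```

Request:
drive_tool:
  series:
    - [0.2,[-2,-15,18],[-0.053,-0.006,0.011]]
    - [0.2,[-4.5,-30,36],[-0.106,-0.013,0.0225]]
    - [0.2,[-4.5,-44,53],[-0.106,-0.013,0.0225]]
    - [0.2,[-4.5,-44,53],[-0.106,-0.013,0.0225]]
    - [0.2,[-4.5,-44,53],[-0.106,-0.013,0.0225]]

```text
time_s: 12.5
ee_pos: [446.4, 98.3, 85.5]
ee_rot: [135.2, 0.2, -0.5]
force: [0.4, 0.2, 0.5]
gripper_width: 72.9
```

```bash
python3 snap.py 6 wrist scene;python3 go.py 446.5 29 16 135 0 -0.4;python3 - <<'E'
import cv2
i=cv2.imread("pics/scene6.png")
cv2.imwrite("pics/c_s6.png",cv2.resize(i[120:300,240:440],None,fx=3,fy=3,interpolation=cv2.INTER_CUBIC))
E
```

```text
t 12.6 pos [446.9  98.4  86.3] rot [ 1.353e+02  1.000e-01 -6.000e-01] q [ 37.1  29.6 104.9 -34.6  79.   54.8] w 73.2 F [ 0.7  0.4 -0.4]
shift [ 0.4 -0.1 98.8] turn [-0.005   0.0029 -0.0013]
```

View pics/wrist6.png

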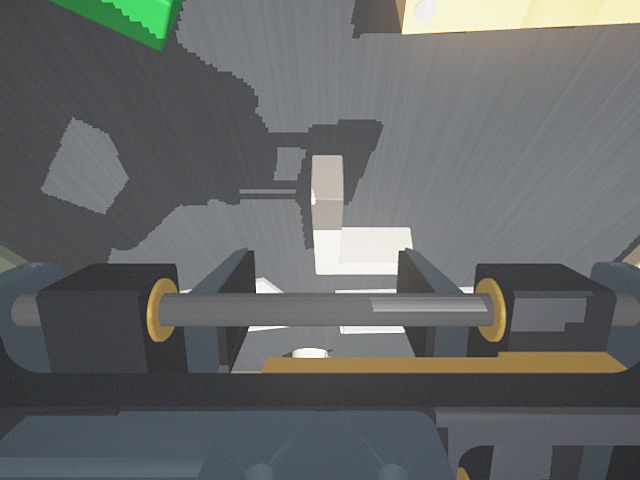

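View pics/c_s6.png

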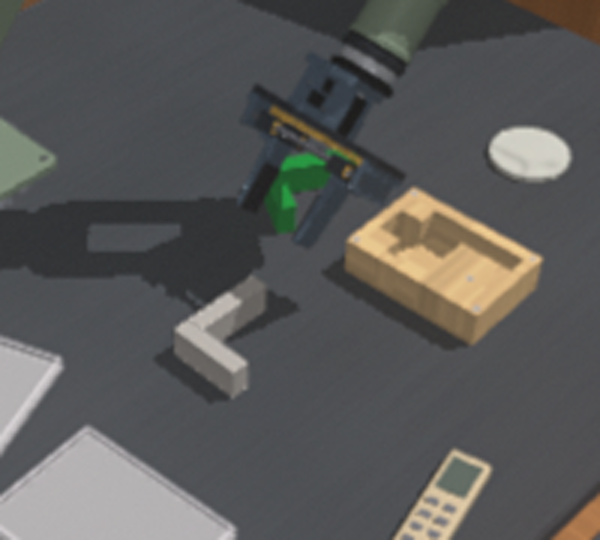

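The upright (columns 312–343) is centred between the fingers (253 and 400), and the approach along 45° is free. Advancing.

Request:
drive_tool:
  series:
    - [0.2,[0,0,30],[0,0,0]]
    - [0.2,[0,0,60],[0,0,0]]
    - [0.2,[0,0,80],[0,0,0]]
    - [0.2,[0,0,92],[0,0,0]]
    - [0.2,[0,0,98],[0,0,0]]

```text
time_s: 13.1
ee_pos: [445.6, 28.7, 16.0]
ee_rot: [135.2, 0.1, -0.6]
force: [0.3, 0.8, 0.7]
gripper_width: 72.8
```

```bash
python3 go.py 446.5 29 16 135 0 -0.4
```

```text
t 13.1 pos [445.6  28.7  16. ] rot [ 1.352e+02  1.000e-01 -6.000e-01] q [ 31.1  33.1 113.6 -40.5  67.1  59.4] w 72.8 F [0.3 0.8 0.7]
shift [ 0.9 -0.2 -0.2] turn [-0.0042  0.004  -0.0017]
```

Request:
drive_tool:
  series:
    - [0.6,[1,0,0],[0,0,0]]
    - [0.9,[1,0,0],[0,0,0]]
    - [0.9,[1,0,0],[0,0,0]]
    - [0.9,[1,0,0],[0,0,0]]
    - [0.9,[1,0,0],[0,0,0]]
  squeeze: 50

```text
time_s: 13.6
ee_pos: [446.5, 29.6, 15.8]
ee_rot: [135.2, 0.1, -0.6]
force: [-0.8, 0.3, -0.1]
gripper_width: 35.6
```

Request:
drive_tool:
  series:
    - [0.9,[1,0,0],[0,0,0]]
    - [0.9,[1,0,0],[0,0,0]]
    - [0.9,[1,0,0],[0,0,0]]
    - [0.9,[1,0,0],[0,0,0]]
    - [0.9,[1,0,0],[0,0,0]]

```text
time_s: 14.1
ee_pos: [447.2, 29.3, 15.6]
ee_rot: [135.2, 0.2, -0.6]
force: [-1.4, 1.8, 1.2]
gripper_width: 21.4
```

```bash
python3 go.py 446.5 29 120 135 0 -0.4
```

```text
t 14.1 pos [447.2  29.3  15.6] rot [135.2   0.2  -0.6] q [ 31.1  33.2 113.3 -40.5  67.2  59.3] w 21.4 F [-1.4  1.8  1.2]
shift [ -1.   73.8 -73.8] turn [-0.0037  0.0044 -0.0005]
```

Request:
drive_tool:
  series:
    - [0.9,[0,6,-6],[0,0,0]]
    - [0.9,[0,20,-20],[0,0,0]]
    - [0.9,[0,45,-45],[0,0,0]]
    - [0.9,[0,75,-75],[0,0,0]]
    - [0.9,[0,105,-105],[0,0,0]]

```text
time_s: 14.6
ee_pos: [447.1, 28.7, 165.1]
ee_rot: [135.3, 0.2, -0.6]
force: [1.4, 0.6, -4.5]
gripper_width: 21.2
```

```bash
python3 snap.py 7 scene;python3 go.py 446.5 -50 200 180 0 -0.4
python3 - <<'E'
import cv2
i=cv2.imread("pics/scene7.png")
cv2.imwrite("pics/c_s7.png",cv2.resize(i[100:280,240:440],None,fx=3,fy=3,interpolation=cv2.INTER_CUBIC))
E
```

```text
t 14.65 pos [450.   29.  171.9] rot [135.3  -0.4  -0.6] q [ 31.   20.7 105.  -37.3  83.2  46.2] w 21.2 F [ 1.3 -0.6  0.1]
shift [-2.5 76.  35.5] turn [ 0.7798 -0.0053 -0.0057]
```

View pics/c_s7.png

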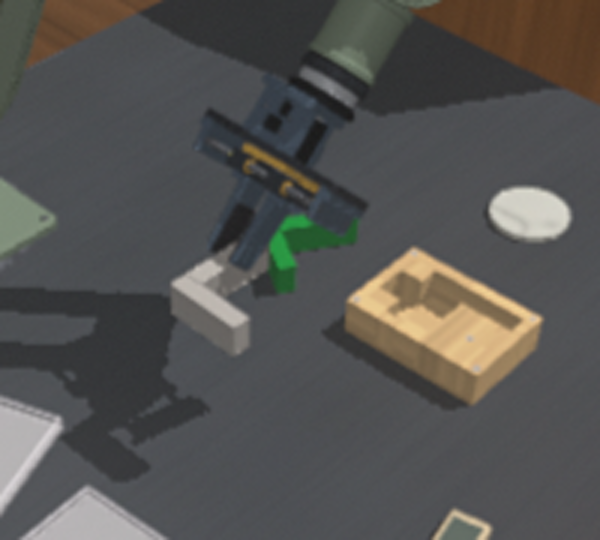

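Request:
drive_tool:
  series:
    - [0.9,[0,15,-5],[0.13,0,0]]
    - [0.9,[0,30,-5],[0.26,0,0]]
    - [0.9,[0,45,5],[0.39,0,0]]
    - [0.9,[0,60,18],[0.52,0,0]]
    - [0.9,[0,76,35],[0.65,0,0]]

```text
time_s: 15.15
ee_pos: [446.6, -50.1, 193.9]
ee_rot: [172.7, 0.0, -0.5]
force: [-0.5, -1.1, -3.8]
gripper_width: 21.6
```

```bash
python3 go.py 480 -132 190 -155 0 -0.4;python3 go.py 527 -217 190 -135 0 -0.4
```

```text
t 15.15 pos [446.6 -50.1 193.9] rot [172.7   0.   -0.5] q [ -2.    6.5 104.7  -7.8  68.8   1.3] w 21.6 F [-0.5 -1.1 -3.8]
shift [34.1 80.5 14.2] turn [ 5.635e-01 -2.000e-04 -1.100e-03]
t 15.15 pos [446.6 -50.1 193.9] rot [172.7   0.   -0.5] q [ -2.    6.5 104.7  -7.8  68.8   1.3] w 21.6 F [-0.5 -1.1 -3.8]
shift [ 81.8 164.4  24.9] turn [ 9.125e-01 -4.000e-04 -1.100e-03]
```

Request:
drive_tool:
  series:
    - [0.9,[8,20,-2],[0.13,0,0]]
    - [0.9,[16,40,-2],[0.26,0,0]]
    - [0.9,[30,65,2],[0.39,0,0]]
    - [0.9,[45,92,8],[0.52,0,0]]
    - [0.9,[60,120,14],[0.65,0,0]]

```text
time_s: 15.65
ee_pos: [505.3, -173.3, 195.0]
ee_rot: [-150.1, 0.1, -0.6]
force: [1.6, 1.1, -4.2]
gripper_width: 21.4
```

```bash
python3 go.py 527 -217 170 -134.8 0 -0.4
```

```text
t 15.65 pos [ 505.3 -173.3  195. ] rot [-1.501e+02  1.000e-01 -6.000e-01] q [-36.2  23.5  87.6  23.9  87.7 -40.5] w 21.4 F [ 1.6  1.1 -4.2]
shift [22.2 50.1  0. ] turn [ 0.2675 -0.0011 -0.0036]
```

Request:
drive_tool:
  series:
    - [0.9,[8,17,0],[0.09,0,0]]
    - [0.9,[16,34,0],[0.18,0,0]]
    - [0.9,[22,50,0],[0.267,0,0]]
    - [0.9,[22,50,0],[0.267,0,0]]
    - [0.9,[22,50,0],[0.267,0,0]]

```text
time_s: 16.15
ee_pos: [526.4, -215.5, 168.2]
ee_rot: [-135.0, 0.3, -0.6]
force: [-0.1, 0.2, -3.6]
gripper_width: 21.6
```

Request:
drive_tool:
  series:
    - [0.9,[0,0,0],[0,0,0]]
    - [0.9,[0,0,0],[0,0,0]]
    - [0.9,[0,0,0],[0,0,0]]
    - [0.9,[0,0,0],[0,0,0]]
    - [0.9,[0,0,0],[0,0,0]]

```text
time_s: 16.65
ee_pos: [527.2, -214.6, 170.2]
ee_rot: [-135.1, 0.1, -0.6]
force: [0.1, -0.3, -3.6]
gripper_width: 21.5
```

```bash
python3 snap.py 8 scene wrist top;python3 go.py 527 -217 100 -134.8 0 -0.4;python3 - <<'E'
import cv2
i=cv2.imread("pics/scene8.png")
cv2.imwrite("pics/c_s8.png",cv2.resize(i[120:345,160:380],None,fx=2.6,fy=2.6,interpolation=cv2.INTER_CUBIC))
E
```

```text
t 16.8 pos [ 527.2 -214.9  169.8] rot [-1.35e+02  1.00e-01 -6.00e-01] q [-42.9  34.9  80.1  31.8  97.7 -47.3] w 21.7 F [-0.  -0.4 -3.4]
shift [ 0.  50.8 47.9] turn [ 0.004  -0.0004 -0.004 ]
```

View pics/c_s8.png

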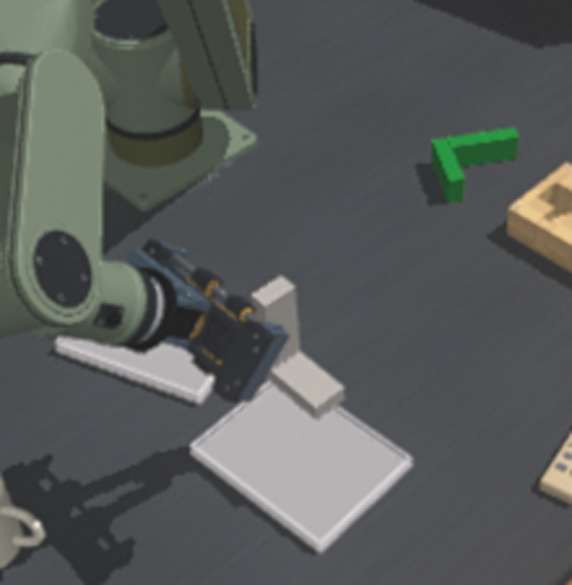

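View pics/wrist8.png

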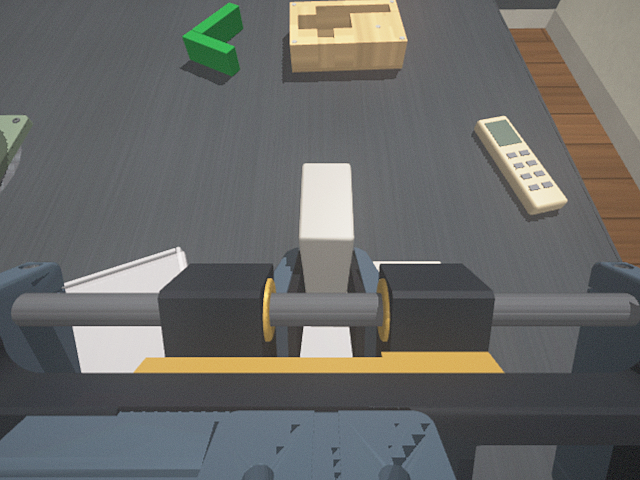

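Run:
```python
import cv2
i=cv2.imread("pics/wrist8.png")
cv2.imwrite("pics/c_w8.png",cv2.resize(i[155:265,280:375],None,fx=6,fy=6,interpolation=cv2.INTER_CUBIC))
i=cv2.imread("pics/scene8.png")
cv2.imwrite("pics/c_s8b.png",cv2.resize(i[220:285,245:300],None,fx=9,fy=9,interpolation=cv2.INTER_CUBIC))
```

```text
(no output)
```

View pics/c_w8.png

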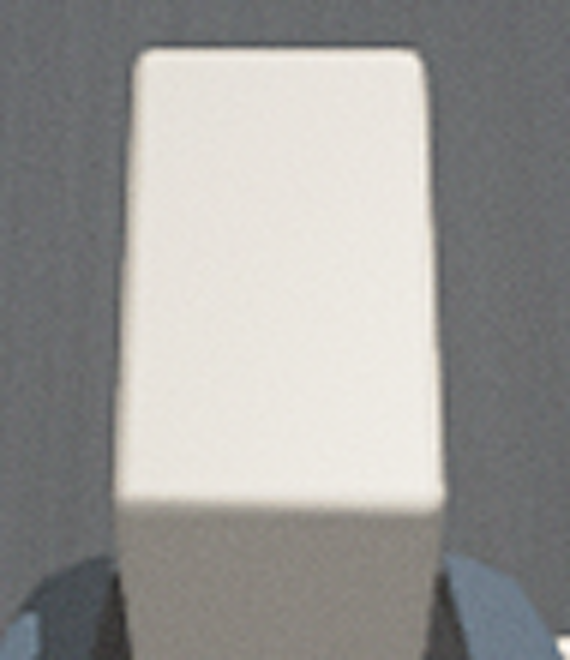

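View pics/c_s8b.png

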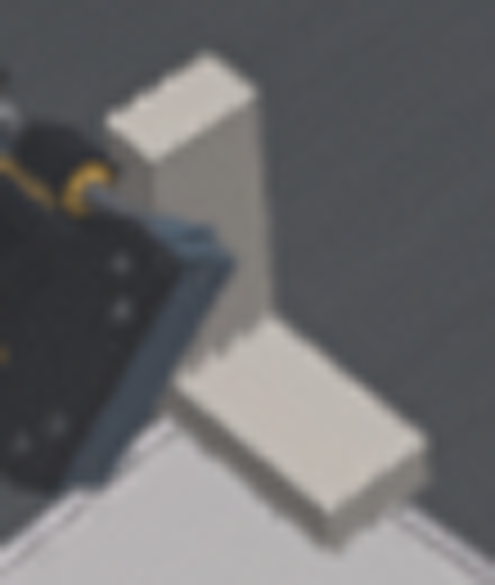

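Run:
```python
from h import *
W=pickle.load(open("wrist8.pkl","rb"));S=pickle.load(open("scene8.pkl","rb"))
Ls=np.array([[-45,120,-20],[-23,120,-20],[-23,120,20],[-45,120,20],[-23,22,-20],[45,22,-20],[45,22,20.]])
ps=np.array([uc(p,(245,220),9) for p in [(208,53),(257,95),(153,163),(105,122),(272,318),(427,442),(328,513)]])
Lw=np.array([[-45,120,-20],[-23,120,-20],[-45,120,20],[-23,120,20.]])
pw=np.array([uc(p,(280,155),6) for p in [(133,48),(426,48),(117,500),(445,503)]])
B=R.from_euler('x',90,degrees=True)
def run(obs):
    def r(v):
        Q=R.from_rotvec(v[:3])*B
        return np.concatenate([((proj(f,Q.apply(L)+v[3:]*100)-p)).ravel() for f,L,p in obs])
    s=least_squares(r,[0,0,0,5.6,-2.3,1.2]); Q=R.from_rotvec(s.x[:3])*B
    print(np.degrees(s.x[:3]).round(2),(s.x[3:]*100).round(1),"yaxis",Q.apply([0,1,0]).round(3),"rms",np.sqrt(np.mean(s.fun**2)).round(2))
run([(S,Ls,ps)]);run([(S,Ls,ps),(W,Lw,pw)])
```

```text
[-0.73  0.81  0.36] [ 562.2 -219.9  120.9] yaxis [0.014 0.013 1.   ] rms 0.13
[-0.76  0.92 -0.36] [ 560.2 -218.1  117.4] yaxis [0.016 0.013 1.   ] rms 0.29
```

```bash
python3 go.py 527 -225 75 -135.2 0 -0.6; python3 go.py 527 -225 65 -135.2 0 -0.6
```

```text
t 16.8 pos [ 527.2 -214.9  169.8] rot [-1.35e+02  1.00e-01 -6.00e-01] q [-42.9  34.9  80.1  31.8  97.7 -47.3] w 21.7 F [-0.  -0.4 -3.4]
shift [ 0.1 74.2 59.9] turn [-0.003   0.0021 -0.0015]
t 16.8 pos [ 527.2 -214.9  169.8] rot [-1.35e+02  1.00e-01 -6.00e-01] q [-42.9  34.9  80.1  31.8  97.7 -47.3] w 21.7 F [-0.  -0.4 -3.4]
shift [ 0.2 81.2 67. ] turn [-0.003   0.0021 -0.0015]
```

Request:
drive_tool:
  series:
    - [0.9,[0,18,12],[0,0,0]]
    - [0.9,[0,36,27],[0,0,0]]
    - [0.9,[0,52,42],[0,0,0]]
    - [0.9,[0,66,52],[0,0,0]]
    - [0.9,[0,75,61],[0,0,0]]

```text
time_s: 17.3
ee_pos: [526.4, -225.1, 71.1]
ee_rot: [-135.0, 0.3, -0.6]
force: [0.2, -0.0, -3.3]
gripper_width: 21.5
```

Request:
drive_tool:
  series:
    - [0.9,[0,2,2],[0,0,0]]
    - [0.9,[0,4,4],[0,0,0]]
    - [0.9,[0,5,5],[0,0,0]]
    - [0.9,[0,5,5],[0,0,0]]
    - [0.9,[0,5,5],[0,0,0]]

```text
time_s: 17.8
ee_pos: [527.1, -225.0, 67.1]
ee_rot: [-135.1, 0.1, -0.6]
force: [-1.2, 0.6, -3.3]
gripper_width: 21.8
```

```bash
python3 snap.py 9 scene;python3 go.py 527 -225 58 -135.2 0 -0.6;python3 - <<'E'
import cv2
i=cv2.imread("pics/scene9.png")
cv2.imwrite("pics/c_s9.png",cv2.resize(i[230:340,220:340],None,fx=5,fy=5,interpolation=cv2.INTER_CUBIC))
E
```

```text
t 17.85 pos [ 527.1 -225.    67.1] rot [-1.351e+02  1.000e-01 -6.000e-01] q [-43.5  40.9  84.6  31.1  88.8 -53.3] w 21.8 F [-0.   0.1 -4. ]
shift [-0.1  6.4  6.4] turn [-0.0025  0.0014 -0.0009]
```

View pics/c_s9.png

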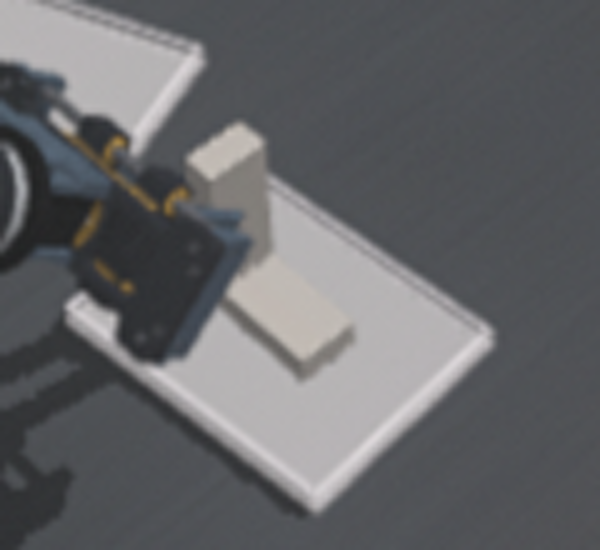

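Request:
drive_tool:
  series:
    - [0.9,[0,2,2],[0,0,0]]
    - [0.9,[0,4,4],[0,0,0]]
    - [0.9,[0,5.5,5.5],[0,0,0]]
    - [0.9,[0,6.5,6.5],[0,0,0]]
    - [0.9,[0,7,7],[0,0,0]]

```text
time_s: 18.35
ee_pos: [526.7, -224.8, 56.3]
ee_rot: [-135.0, 0.2, -0.6]
force: [-0.1, -0.5, -3.9]
gripper_width: 21.2
```

Request:
drive_tool:
  series:
    - [0.9,[0,0.3,0.3],[0,0,0]]
    - [0.9,[0,0.6,0.6],[0,0,0]]
    - [0.9,[0,0.9,0.9],[0,0,0]]
    - [0.9,[0,1.2,1.2],[0,0,0]]
    - [0.9,[0,1.4,1.4],[0,0,0]]

```text
time_s: 18.85
ee_pos: [526.7, -224.9, 55.2]
ee_rot: [-135.0, 0.1, -0.6]
force: [-1.0, -3.2, 0.8]
gripper_width: 21.4
```

Request:
drive_tool:
  series:
    - [0.9,[0,0.2,0.2],[0,0,0]]
    - [0.9,[0,0.4,0.4],[0,0,0]]
    - [0.9,[0,0.6,0.6],[0,0,0]]
    - [0.9,[0,0.6,0.6],[0,0,0]]
    - [0.9,[0,0.6,0.6],[0,0,0]]

```text
time_s: 19.35
ee_pos: [526.6, -225.0, 55.0]
ee_rot: [-135.0, 0.1, -0.6]
force: [-4.4, -3.0, 5.9]
gripper_width: 21.4
```

Request:
drive_tool:
  series:
    - [0.9,[0,0,0],[0,0,0]]
    - [0.9,[0,0,0],[0,0,0]]
    - [0.9,[0,0,0],[0,0,0]]
    - [0.9,[0,0,0],[0,0,0]]
    - [0.9,[0,0,0],[0,0,0]]
  squeeze: 4

```text
time_s: 19.85
ee_pos: [526.5, -224.7, 53.8]
ee_rot: [-135.0, 0.2, -0.6]
force: [-3.1, -2.7, 5.3]
gripper_width: 22.0
```

Request:
drive_tool:
  series:
    - [0.74,[0,0,0],[0,0,0]]
    - [0.72,[0,0,0],[0,0,0]]
    - [0.65,[0,0,0],[0,0,0]]
    - [0.5,[0,0,0],[0,0,0]]
    - [0.4,[0,0,0],[0,0,0]]

```text
time_s: 20.35
ee_pos: [527.0, -224.7, 53.5]
ee_rot: [-135.0, 0.1, -0.6]
force: [-0.3, 0.3, 0.5]
gripper_width: 45.1
```

```bash
python3 snap.py 10 scene wrist;python3 go.py 527 -225 58 -135.2 0 -0.6;python3 - <<'E'
import cv2
i=cv2.imread("pics/scene10.png")
cv2.imwrite("pics/c_s10.png",cv2.resize(i[230:340,220:340],None,fx=5,fy=5,interpolation=cv2.INTER_CUBIC))
E
```

```text
t 20.45 pos [ 526.9 -224.8   53.6] rot [-1.35e+02  1.00e-01 -6.00e-01] q [-43.5  41.8  85.2  31.1  87.7 -54. ] w 52.5 F [ 0.2 -0.1 -0.7]
shift [ 0.1 -3.  -3.2] turn [-0.0032  0.0019 -0.0017]
```

View pics/c_s10.png

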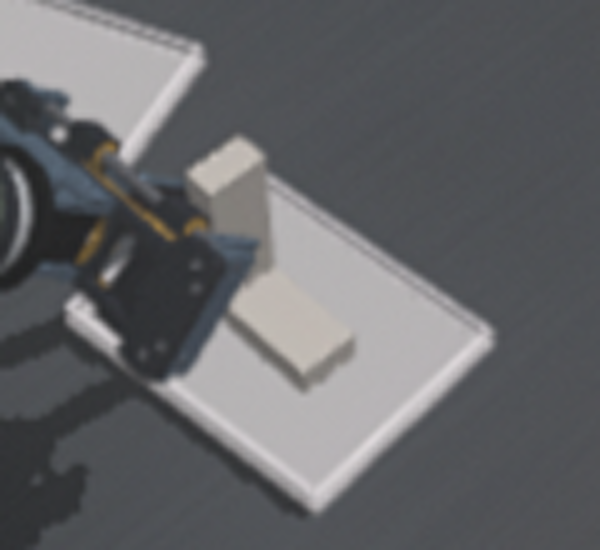

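View pics/wrist10.png

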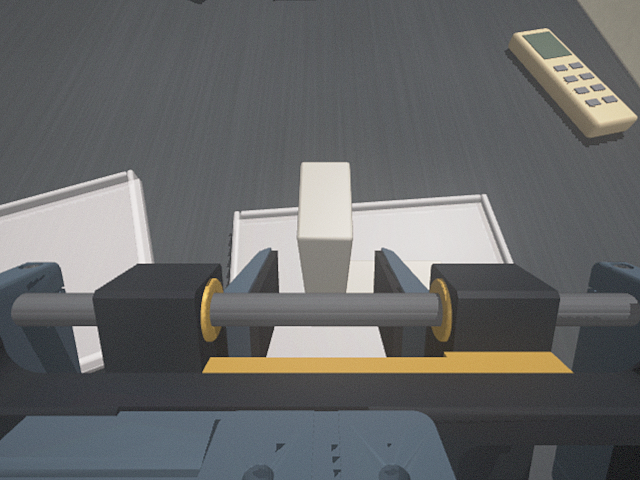

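It stands free between the open fingers (265 and 385, upright at 300–352). I'm backing straight out along the tool axis.

Request:
drive_tool:
  series:
    - [0.4,[0,0,-8],[0,0,0]]
    - [0.4,[0,0,-25],[0,0,0]]
    - [0.4,[0,0,-50],[0,0,0]]
    - [0.4,[0,0,-80],[0,0,0]]
    - [0.4,[0,0,-110],[0,0,0]]

```text
time_s: 20.95
ee_pos: [526.1, -303.6, 132.7]
ee_rot: [-135.0, 0.1, -0.6]
force: [0.5, -0.4, -0.3]
gripper_width: 54.8
```

Request:
drive_tool:
  series:
    - [0.4,[0,-15,-20],[0,0,0]]
    - [0.4,[0,-30,-30],[0,0,0]]
    - [0.4,[0,-30,-30],[0,0,0]]
    - [0.4,[0,-30,-30],[0,0,0]]
    - [0.4,[0,-30,-30],[0,0,0]]

```text
time_s: 21.45
ee_pos: [525.9, -301.8, 172.9]
ee_rot: [-134.9, 0.3, -0.6]
force: [-0.4, 0.1, 1.2]
gripper_width: 54.9
```

```bash
python3 snap.py 11 scene wrist top;python3 go.py 527 -225 58 -135.2 0 -0.6;python3 - <<'E'
import cv2
i=cv2.imread("pics/scene11.png")
cv2.imwrite("pics/c_s11.png",cv2.resize(i[230:345,210:330],None,fx=5,fy=5,interpolation=cv2.INTER_CUBIC))
cv2.imwrite("pics/c_s11b.png",cv2.resize(i[250:315,245:300],None,fx=9,fy=9,interpolation=cv2.INTER_CUBIC))
E
```

```text
t 21.6 pos [ 526.1 -302.1  173. ] rot [-134.9    0.2   -0.6] q [-47.7  40.2  69.3  29.7 104.8 -48.3] w 54.6 F [ 0.1 -0.7  0.9]
shift [  0.6  27.  135.8] turn [-0.0047  0.0034 -0.0026]
```

View pics/c_s11.png

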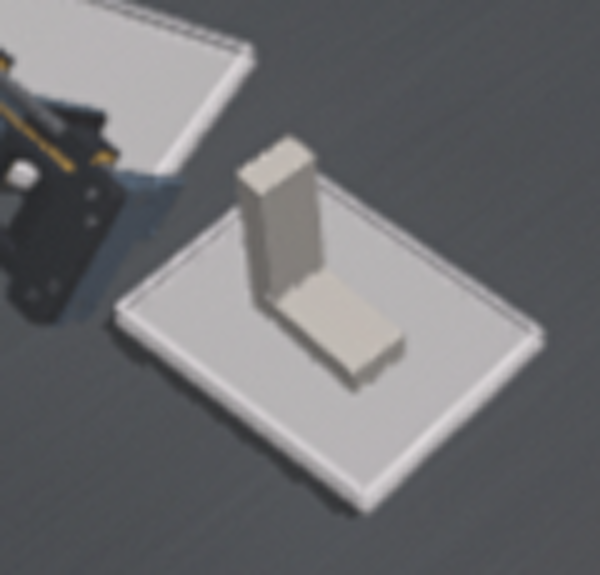

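View pics/c_s11b.png

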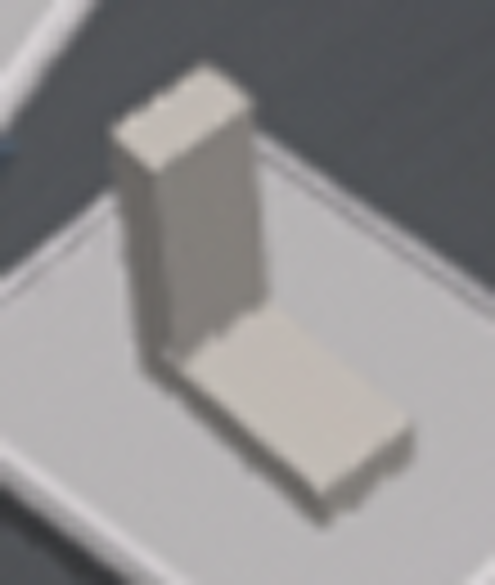

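View pics/top11.png

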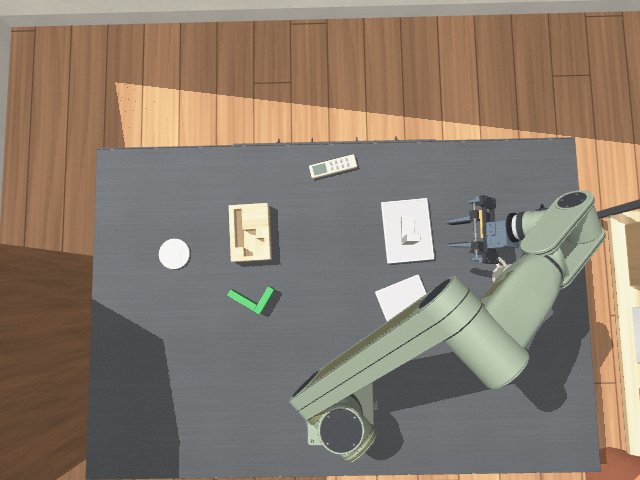

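Run:
```python
from h import *
S=pickle.load(open("scene11.pkl","rb"))
Ls=np.array([[-45,120,-20],[-23,120,-20],[-23,120,20],[-45,120,20],[-23,22,-20],[45,22,-20],[45,22,20.]])
ps=np.array([uc(p,(245,250),9) for p in [(205,63),(253,103),(155,170),(112,130),(268,302),(412,417),(320,490)]])
B=R.from_euler('x',90,degrees=True)
def r(v):
    Q=R.from_rotvec(v[:3])*B
    return (proj(S,Q.apply(Ls)+v[3:]*100)-ps).ravel()
s=least_squares(r,[0,0,0,5.6,-2.3,.1]); print(np.degrees(s.x[:3]).round(2),(s.x[3:]*100).round(1),np.sqrt(np.mean(s.fun**2)).round(2))
```

```text
[-1.33 -0.33  0.65] [ 553.4 -223.8   -7.7] 0.14
```

View pics/scene11.png

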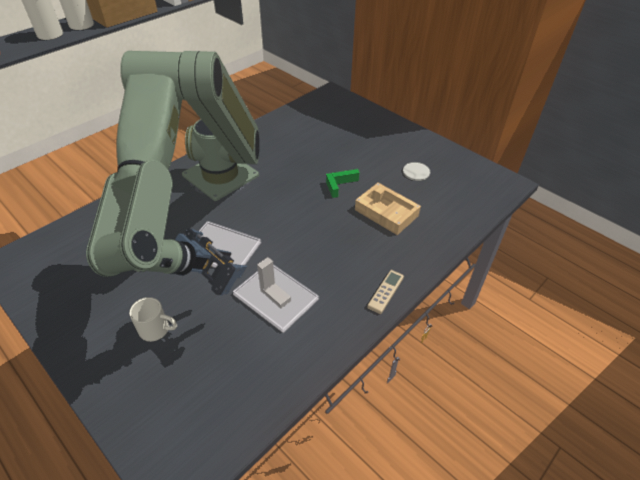

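The bookend stands in the far tray at (272,285). The mug (150,320), remote (385,291) and coaster (416,171) are where they were at the start, and the arm touches nothing. Handing in.

```bash
python3 -c "
from workcell import env
print(env.job_done()); print(env.state()['time_s'])"
```

```text
the job is handed in; nothing more can be done
None
the job is handed in; nothing more can be done
```

I lifted the grey bookend by its foot out of the mould, laid it on its side on open table at about (480, -20) mm, and let go. I then took the upright with the gripper leaning 45°, turned the bookend 90° and stood it in the farther tray. I released it there and backed the arm off before handing in at 21.6 s. The hand-in reported no verdict.

- **Position:** the last scene fit puts the bookend's origin at about (553, -224) mm, within 10 mm of the tray centre at (561, -230). The tool pose at release gives about (561, -229).
- **Upright:** the last fit gave 1.4° of tilt, inside the 4° limit and close to what that fit can resolve.
- **Fit that disagreed:** the same fit put the underside at z = -8 mm, which is impossible. It came from one camera, which is weak in depth. The floor contact I felt when lowering it, and the small force at release, say it rests on the tray floor.
- **Bystanders:** the remote, the coaster and the mug show at the same pixels as at the start, and the gripper was open and clear of everything.

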